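# Stack battery cells in a compression fixture and crank it up

### The arm

A 6-joint arm with a two-finger parallel gripper is mounted at the origin on a cart in front of the work surface, level with it; the furniture and walls round the work are solid. World frame = base frame: x ahead of the robot, y to its left, z up, the work surface at z = 0. Lengths are in m, angles in rad, forces in N, time in s.
With the tool pointing down it reaches from about 0.15 to 0.775 m from the base axis. Payload 6.1 kg.
Tool frame: the origin (TCP) lies at the very end of the fingers, on their centre line; the grasp point (between the pads) lies 19 mm behind it (env.hold_point_z is the z of the grasp point in the tool frame, in m); z points along the fingers, y is the direction in which the jaws open and shut (so a half turn about z gives the same grasp; the last joint's range is limited). The gripper opens to 85 mm and grips with 20 to 120 N. Pads are 22 mm wide; open, the fingers measure 114 mm over their backs; the gripper's body (76 mm by 85 mm) begins 54 mm behind the grasp point. The pads swing forward as they close: fully open they stand 13 mm farther back than shut.
Start: joints at [-1.303, 0.126, -0.04, 1.405, 0, 1.571], TCP at [0.139, -0.506, 0.199] pointing down, gripper open.
Joint ranges: [-2.72, 2.72], [-0.95, 1.95], [-1.27, 1.35], [-1.78, 2.02], [-1.46, 1.47], [-3.14, 3.14]. Speed limits (rad/s): [2.39, 2.39, 3.01, 3.14, 3.14, 3.14].

### API

Orientations are given as a unit quaternion [x, y, z, w].
In Python, from bench import env gives the robot as it stands. The module is installed in compiled form; this text tells all that it offers.
- The arm moves only by the tool servo_tool, never from a script. Its argument "commands" is a list of rows, each a list of 5 numbers: the shift along the tool's x, y, z in cm, then the turn about the tool's z in rad, then the closure, from 0 (fully open) to 1 (shut). In form: [[tx, ty, tz, turn, fingers], ...]. A call has 1 to 20 rows; each row is the pose to reach, as a shift and turn from the pose measured when the call began, along the tool's axes at that moment; what a row does not reach only later rows make up. A row lasts 1/8 s, in which the tool goes at most 62.5 mm and 10.7 degrees, less where a joint would pass 70% of its speed; a pose out of reach is approached as far as the arm can. A call with a gripper value outside its range is refused whole. The fingers move at their own pace and stop on an object; the grip force is fixed at half the most. Time passes only in rows, so rows that repeat a pose let the fingers close. It gives the time, the measured TCP pose, the force and the opening at its end, in the units of the state.
- env.get_obs(): the state, without advancing time (a new reading comes with each control period).
- env.capture(name): name is "scene" or "top" or "wrist"; returns the picture (420x560x3 uint8, red, green, blue); there is no depth.
- env.camera_params(name): a dict with "mtx" (3x3 intrinsics, pixels), "rvec" (rotation vector, rad) and "tvec" (3), from world to camera coordinates, as OpenCV has them; the wrist camera has in their place "mount" (4x4, takes a point from camera to tool coordinates, whose origin is the TCP and whose axes are the flange's). Camera axes: x right, y down, z forward; pixel columns grow to the right and rows downward; lengths in m; the calibration is good to about 2 mm. The wrist camera is an equidistant fisheye: a pixel r from the principal point sees the ray r / f radians off the axis. A picture is of the moment at which its call begins: read the wrist's pose just before it. camera_params takes no time and is no camera call.
- env.hand_in(): hands the job in, once; it reports no verdict.
The state is a dict: "clock": time; "qpos": joint angles; "qd": joint speeds; "tau": joint torques, N m; "eef_pos": TCP position; "tcp_rot": TCP orientation; "ft_force": force on the tool from outside, world axes, zero at the start; "moment": the same for the moment, N m; "finger_gap": opening from 0.0 (shut) to 1.0 (fully open).
Only numpy, scipy, OpenCV 4.12 (cv2) and the standard library are available. Lean on these libraries where they do the work, as an engineer would, in place of code of your own. Each camera call takes 0.05 s, during which the arm holds its last target. There are 200 camera calls.

### The job

Make up the battery stack in the compression fixture: crank the pressure plate back to make room, sweep the sharp aluminium chips off the bed onto the bench with the hardwood block (do not pinch them in the fingers) and lay the block back on the bench. Then stand every cell upright in line along the middle of the bed between the stop plate and the pressure plate, with the brown end board as the last piece, next to the pressure plate. Finally crank the plate up until the stack is held tight and the plate is pushed back about half of the 12 mm travel of its springs, never to solid. Leave the pliers, tape and spanner alone.

Things in the scene. Friction and masses are not known exactly. Their poses are not given: they have to be found in the camera images.
- bay_stop (a point): on the bed of the compression fixture (dark steel, 120 mm wide, 385 long, top 10 mm above the bench, both long edges open), in mid width at the inner face of the fixed stop plate (90 mm wide, top 64 mm above the bench) at the robot's left. y along the bed, out through the stop plate; x across it, away from the robot; z up. Cells go on the bed at negative y, in mid width, against the stop
- plate_face (a point): middle of the front face of the steel pressure plate (70 mm wide, top 58 mm above the bench), which looks along +y to the stop plate; axes as bay_stop. It rides on two springs in front of the screw-driven carriage. Its y distance to bay_stop is the open length of the bay: 175 mm with the crank at 0, 90 to 105 mm at the start
- pressure_plate (a joint): how far the pressure plate has been pushed back on its springs toward the carriage, m: 0 free, 0.012 solid. 6 N to start it, then 2 N per mm
- crank (a joint): crank angle, rad, 0 (carriage fully back, end stop) to 39.27. It grows clockwise seen from above; a clockwise turn drives the carriage 16 mm toward the stop plate, counter-clockwise opens the bay. At 0 the handle lies on the -x side of crank_axis (toward the robot). Self-locking: stays where left, about 2 N at the handle turns it, up to 4 N against the springs
- crank_axis (a point): fixed point on the crank's vertical axis, on top of the grey gearbox near the right-hand end of the bed, 305 mm from bay_stop along -y and 84 mm above the bench. Axes as bay_stop
- crank_grip (a point): middle of the crank's upright handle, a black sleeve 20 mm in diameter that spins freely on its pin and reaches from 97 to 150 mm above the bench (this point: 126 mm). It circles crank_axis at a radius of 50 mm; the 15 mm wide crank arm below it has its top 94 mm above the bench
- wood_block_center (a point): centre of a loose hardwood block, 55 mm (its x axis) by 110 mm (its y axis) by 32 mm high, the scraper for the bed; lies on the bench on the robot's side of the fixture
- end_board_center (a point): centre of the insulating end board, a dark brown plain board standing upright on the bench: 56 mm wide (x axis), 20 mm thick (y axis), 50 mm high; the point is 25 mm above its foot
- cell_1_center (a point): centre of a battery cell, an aluminium block with a black lid and two small terminals on top, standing upright on the bench: 56 mm wide (x axis), 32 mm thick (y axis), 48 mm to the top of the lid and 53 mm over the terminals; the point is 25 mm above its foot. 0.3 kg. May be absent
- cell_2_center (a point): centre of a battery cell, an aluminium block with a black lid and two small terminals on top, standing upright on the bench: 56 mm wide (x axis), 32 mm thick (y axis), 48 mm to the top of the lid and 53 mm over the terminals; the point is 25 mm above its foot. 0.3 kg. May be absent
- cell_3_center (a point): centre of a battery cell, an aluminium block with a black lid and two small terminals on top, standing upright on the bench: 56 mm wide (x axis), 32 mm thick (y axis), 48 mm to the top of the lid and 53 mm over the terminals; the point is 25 mm above its foot. 0.3 kg. May be absent
- cell_4_center (a point): centre of a battery cell, an aluminium block with a black lid and two small terminals on top, standing upright on the bench: 56 mm wide (x axis), 32 mm thick (y axis), 48 mm to the top of the lid and 53 mm over the terminals; the point is 25 mm above its foot. 0.3 kg. May be absent
- chip_1: origin at the centre of a loose aluminium offcut (chip) lying on the bed of the fixture in front of the stop plate, about 16 by 9 by 7 mm; on the bed this point is 13 mm above the bench. May be absent
- chip_2: origin at the centre of a loose aluminium offcut (chip) lying on the bed of the fixture in front of the stop plate, about 16 by 9 by 7 mm; on the bed this point is 13 mm above the bench. May be absent
- chip_3: origin at the centre of a loose aluminium offcut (chip) lying on the bed of the fixture in front of the stop plate, about 16 by 9 by 7 mm; on the bed this point is 13 mm above the bench. May be absent
- pliers: pliers with blue handles lying on the bench at the right; a bystander, origin at its underside
- tape_black: roll of black tape, 57 mm wide and 19 mm high, lying behind the cells; a bystander, origin at its underside
- spanner_1: open-ended spanner, 194 mm long, lying behind the crank; a bystander, origin at its underside
Not all that is in view belongs to the job. Leave any red look-alike of the part that bears cell_4_center alone.

How it is judged:
By the outcome, as a careful person would: the job done as asked, in the order asked, and still so for the second after the job is handed in, with the robot touching nothing.
Of cell_1, cell_2, cell_3, cell_4 only 2 to 4 are there at a start; the rules pass over those that are not, and their reading is None.
Of chip_1, chip_2, chip_3 only 2 to 3 are there at a start; the rules pass over those that are not, and their reading is None.
At some moment in a run one of cell_1, cell_2, cell_3, cell_4, wood_block may be knocked a few centimetres aside while the robot is not near it.
It also fails if it takes over 210 s, if anything falls off the work surface, if the arm or the gripper's body presses on something with over 40 N, if the wrist force passes 120 N, or if a joint passes its speed limit or range.

## Working session

There is one attempt and no reset: what is moved stays moved. The work goes in short steps, Python scripts to look and compute and a tool call to move; the robot and the scene stay as the last step left them, time stands still between calls to the robot, and variables do not carry over. Pictures are saved under pics/ and viewed, about 12 in all and at most 16, crops included, and the job is handed in when it is done.

Besides the shell and the picture viewer there is one more tool, called after "Request:" by a JSON object that holds its "fn" and its "kwargs", one argument or row to a line. servo_tool: Moves the arm, as the interface text tells. Its arguments: {"type":"object","properties":{"commands":{"type":"array"}},"required":["commands"]}

```bash
mkdir -p pics; ls
python3 - <<'E'
from bench import env
import cv2,numpy as np
np.set_printoptions(precision=4,suppress=True)
for n in("scene","top","wrist"):
    p=env.camera_params(n);print(n,p)
o=env.get_obs();print(o, env.hold_point_z)
for n in("scene","top"):
    cv2.imwrite(f"pics/{n}0.png",env.capture(n)[:,:,::-1])
E
```

```text
pics
scene {'mtx': array([[515.7425,   0.    , 277.2356],
       [  0.    , 515.7425, 205.657 ],
       [  0.    ,   0.    ,   1.    ]]), 'rvec': array([ 0.9605, -2.1073,  1.3948]), 'tvec': array([0.387 , 0.2358, 1.0735])}
top {'mtx': array([[488.1105,   0.    , 278.5031],
       [  0.    , 488.1105, 211.3801],
       [  0.    ,   0.    ,   1.    ]]), 'rvec': array([ 2.1561, -2.1945,  0.0714]), 'tvec': array([0.0723, 0.541 , 1.4427])}
wrist {'mtx': array([[325.1923,   0.    , 285.407 ],
       [  0.    , 325.1923, 207.0104],
       [  0.    ,   0.    ,   1.    ]]), 'mount': array([[ 0.0002, -0.9643, -0.265 ,  0.0656],
       [ 1.    ,  0.0003, -0.0003,  0.0001],
       [ 0.0004, -0.265 ,  0.9643, -0.1752],
       [ 0.    ,  0.    ,  0.    ,  1.    ]])}
{'clock': 0.0, 'qpos': array([-1.303 ,  0.1264, -0.0406,  1.4054, -0.    ,  1.5708]), 'qd': array([-0.0006, -0.0022, -0.0002, -0.0005, -0.0013,  0.0004]), 'tau': array([  0.0028, -43.5911,  35.2927,   0.0173,   0.0003,  -0.    ]), 'eef_pos': array([ 0.1388, -0.5058,  0.1978]), 'tcp_rot': array([ 0.991 ,  0.1335, -0.0001, -0.0008]), 'ft_force': array([ 0.0926,  0.4682, -0.1138]), 'moment': array([ 0.0273,  0.0178, -0.0164]), 'finger_gap': 1.0013184055510065} -0.0187
```

View pics/top0.png

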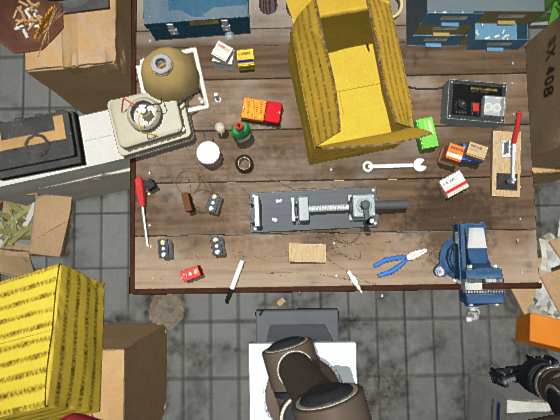

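View pics/scene0.png

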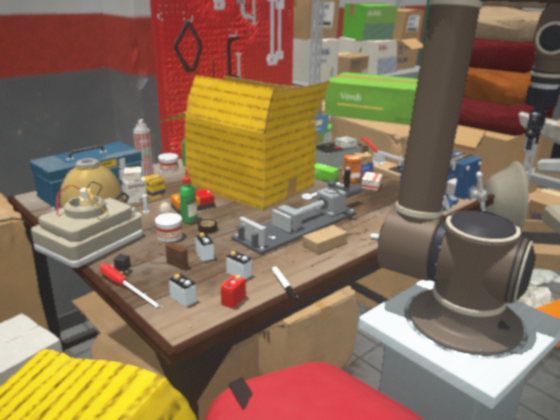

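The top view shows three metal cells near (215,204), (217,245) and (165,249). The brown board is at (187,203), the block at (308,253) and the fixture spans columns 250-380. The red object at (191,272) is the look-alike, so I'll leave it. I'll confirm with an enlarged crop.

```bash
cat > h.py <<'E'
import cv2,numpy as np
from scipy.spatial.transform import Rotation as R
from bench import env
np.set_printoptions(precision=4,suppress=True)
def ray(cam,uv,obs=None):
    p=env.camera_params(cam);K=p["mtx"]
    d=np.array([(uv[0]-K[0,2])/K[0,0],(uv[1]-K[1,2])/K[1,1],1.])
    if cam!="wrist":
        M=cv2.Rodrigues(p["rvec"])[0];return -M.T@p["tvec"],M.T@d
    r=np.hypot(d[0],d[1]);d=np.array([d[0]/r*np.sin(r),d[1]/r*np.sin(r),np.cos(r)]) if r>1e-9 else d
    o=obs or env.get_obs();W=R.from_quat(o["tcp_rot"]).as_matrix();m=p["mount"]
    return W@m[:3,3]+o["eef_pos"],W@m[:3,:3]@d
def onz(cam,uv,z,obs=None):
    c,d=ray(cam,uv,obs);return c+d*(z-c[2])/d[2]
def proj(cam,P,obs=None):
    p=env.camera_params(cam);K=p["mtx"];P=np.asarray(P,float)
    if cam!="wrist":
        return cv2.projectPoints(P.reshape(1,3),p["rvec"],p["tvec"],K,None)[0].ravel()
    o=obs or env.get_obs();W=R.from_quat(o["tcp_rot"]).as_matrix();m=p["mount"]
    q=m[:3,:3].T@(W.T@(P-o["eef_pos"])-m[:3,3]);t=np.arctan2(np.hypot(q[0],q[1]),q[2])
    return K[:2,2]+K[0,0]*t*q[:2]/np.hypot(q[0],q[1])
def cropsave(img,box,s,name):
    x0,y0,x1,y1=box;c=img[y0:y1,x0:x1,::-1]
    cv2.imwrite(name,cv2.resize(c,None,fx=s,fy=s,interpolation=cv2.INTER_CUBIC))
E
python3 - <<'E'
import cv2,numpy as np
from h import *
i=cv2.imread("pics/top0.png")[:,:,::-1]
a=i[170:290,140:400];
b=cv2.resize(a,None,fx=3,fy=3,interpolation=cv2.INTER_CUBIC)
cv2.imwrite("pics/top0c.png",b[:,:,::-1])
for n,uv,z in[("stop",(258,210),.01),("cA",(215,204),.05),("cB",(217,245),.05),("cC",(165,249),.05),("board",(187,203),.05),("block",(308,253),.032)]:print(n,onz("top",uv,z))
E
```

```text
stop [0.5485 0.1249 0.01  ]
cA [0.5652 0.2494 0.05  ]
cB [0.4444 0.2443 0.05  ]
cC [0.4354 0.3972 0.05  ]
board [0.5697 0.3322 0.05  ]
block [ 0.4164 -0.0225  0.032 ]
```

View pics/top0c.png

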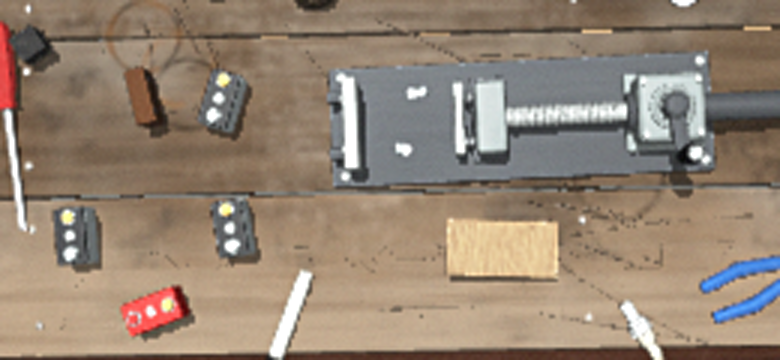

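```bash
cat >> h.py <<'E'
def to(target,yaw=None,obs=None):
    """tool-frame shift (cm) and turn needed to bring the TCP to world target, tool-x heading yaw"""
    o=obs or env.get_obs();W=R.from_quat(o["tcp_rot"]).as_matrix()
    s=W.T@(np.asarray(target)-o["eef_pos"])*100
    cur=np.arctan2(W[1,0],W[0,0])
    t=0 if yaw is None else -((yaw-cur+np.pi)%(2*np.pi)-np.pi)
    return s,t,cur
E
python3 - <<'E'
from h import *
c=[(329,70),(708,52),(716,167),(336,186)]
P=[onz("top",(140+(x+.5)/3-.5,170+(y+.5)/3-.5),.01)[:2] for x,y in c]
print(np.array(P));
for a,b in((0,1),(3,2),(1,2),(0,3)):
    d=P[a]-P[b];print(np.linalg.norm(d),np.arctan2(-d[0],d[1]))
print(to((.46,-.02,.30),0.03))
print(env.get_obs()['clock'])
E
```

```text
[[ 0.6007  0.1505]
 [ 0.6118 -0.2325]
 [ 0.4956 -0.2368]
 [ 0.4832  0.1449]]
0.38316975074345816 0.029037102971926024
0.38183921298686363 0.0323050262891389
0.11632850668330587 -1.5345698268620802
0.11759332278315791 -1.5233140928139102
(array([ 43.8297, -38.3749, -10.1538]), np.float64(0.23778846791050423), np.float64(0.2677884679105042))
0.1
```

Request:
{"fn": "servo_tool", "kwargs": {
  "commands": [
    [0,0,-5,0,0],
    [4,-4,-10,0.05,0],
    [9,-8,-10.1,0.12,0],
    [14,-12,-10.1,0.18,0],
    [19,-16.5,-10.1,0.24,0],
    [23,-20,-10.1,0.24,0],
    [27,-24,-10.1,0.24,0],
    [31.5,-27.5,-10.1,0.24,0],
    [35.5,-31,-10.1,0.24,0],
    [39.5,-35,-10.1,0.24,0],
    [43.8,-38.4,-10.1,0.24,0],
    [43.8,-38.4,-10.1,0.24,0],
    [43.8,-38.4,-10.1,0.24,0],
    [43.8,-38.4,-10.1,0.24,0]
  ]
}}

```text
clock: 1.85
eef_pos: [0.4591, -0.0207, 0.2996]
tcp_rot: [1.0, 0.013, -0.0, -0.001]
ft_force: [0.4, 0.4, 0.0]
finger_gap: 1.0
```

Run:
```python
from h import *
o=env.get_obs();print(o['eef_pos'],o['qd'],to(o['eef_pos'])[2])
i=env.capture("wrist");cv2.imwrite("pics/w1.png",i[:,:,::-1])
cv2.imwrite("pics/w1b.png",cv2.resize(i[:,:,::-1],(800,600),interpolation=cv2.INTER_CUBIC))
```

```text
[ 0.4591 -0.0207  0.2996] [-0.0086 -0.0063  0.     -0.003   0.0008  0.0024] 0.026244497054869042
```

View pics/w1b.png

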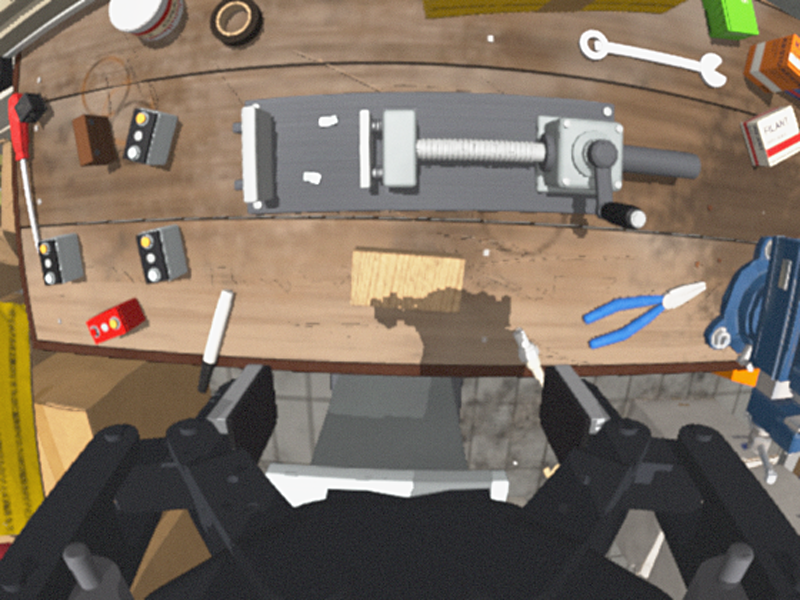

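The wrist view shows three metal cells with lids at (152,137), (162,254) and (60,258), and the brown board at (93,140). Two chips lie at (328,121) and (312,178). The red look-alike at (115,320) is left alone. The crank handle is at about (625,213).

Run:
```python
from h import *
o=env.get_obs()
f=lambda u,v,z:onz("wrist",((u+.5)*.7-.5,(v+.5)*.7-.5),z,o)
for n,u,v,z in [("stopbase far",272,110,.01),("stopbase near",274,206,.01),("stoptop far",258,107,.064),("stoptop near",261,207,.064),
 ("bed far L",248,103,.01),("bed far mid",430,93,.01),("bed far R",613,98,.01),("bed near mid",430,212,.01),("platetop far",361,111,.058),("platetop near",361,187,.058),
 ("hub",602,152,.10),("grip top",638,216,.15),("grip base",608,208,.097),("chip1",328,121,.013),("chip2",312,178,.013),
 ("blk",353,250,.032),("blk",466,259,.032),("blk",463,312,.032),("blk",351,304,.032)]:
    print(n,f(u,v,z))
# top-cam views
t=lambda x,y,z:onz("top",(140+(x+.5)/3-.5,170+(y+.5)/3-.5),z)
print("TOP stop",t(345,78,.064),t(360,78,.064),t(361,168,.01),"plate",t(455,83,.058),t(459,155,.058),"grip",t(695,153,.15),"hub",t(677,102,.1))
```

```text
stopbase far [0.5883 0.1203 0.01  ]
stopbase near [0.4889 0.1175 0.01  ]
stoptop far [0.5844 0.1175 0.064 ]
stoptop near [0.4923 0.1142 0.064 ]
bed far L [0.5972 0.1466 0.01  ]
bed far mid [ 0.6045 -0.0385  0.01  ]
bed far R [ 0.618  -0.2317  0.01  ]
bed near mid [ 0.4846 -0.042   0.01  ]
platetop far [0.5786 0.0239 0.058 ]
platetop near [0.5099 0.0225 0.058 ]
hub [ 0.5517 -0.1818  0.1   ]
grip top [ 0.5031 -0.1946  0.15  ]
grip base [ 0.5041 -0.1923  0.097 ]
chip1 [0.5746 0.0613 0.013 ]
chip2 [0.5172 0.0766 0.013 ]
blk [0.4478 0.0323 0.032 ]
blk [ 0.4418 -0.0777  0.032 ]
blk [ 0.3878 -0.0778  0.032 ]
blk [0.3931 0.0345 0.032 ]
TOP stop [0.5862 0.1311 0.064 ] [0.5859 0.1165 0.064 ] [0.5009 0.1195 0.01  ] plate [0.58  0.024 0.058] [0.5095 0.0215 0.058 ] grip [ 0.5022 -0.1913  0.15  ] hub [ 0.5535 -0.1848  0.1   ]
```

Request:
{"fn": "servo_tool", "kwargs": {
  "commands": [
    [1,4.3,2,0,0],
    [2,8.6,4,0,0],
    [3,13,6,0,0],
    [4,17.3,8,0,0],
    [4,17.3,8,0,0],
    [4,17.3,12,0,0.3],
    [4,17.3,16,0,0.4],
    [4,17.3,19.4,0,0.4],
    [4,17.3,19.4,0,0.4]
  ]
}}

```text
clock: 3.02
eef_pos: [0.5014, -0.1918, 0.104]
tcp_rot: [1.0, 0.013, -0.002, -0.001]
ft_force: [-0.7, 1.0, 1.7]
finger_gap: 0.6
```

Run:
```python
from h import *
o=env.get_obs();print(o['eef_pos'],o['ft_force'],to(o['eef_pos'])[2])
i=env.capture("wrist");cv2.imwrite("pics/w2.png",i[:,:,::-1])
```

```text
[ 0.5014 -0.1918  0.104 ] [-0.6642  0.9888  1.7105] 0.02531727517340233
```

View pics/w2.png

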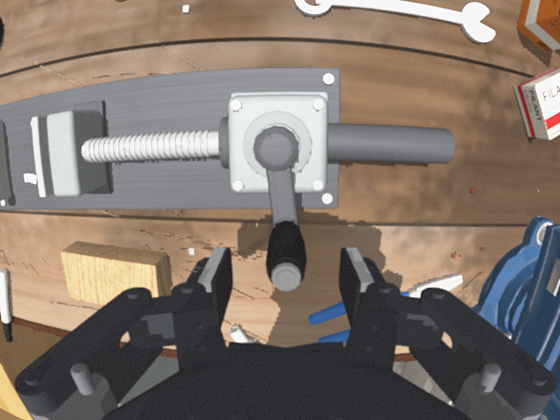

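The handle stands between the open fingers, with its top at (286,276). The hub is at (277,147).

Run:
```python
from h import *
o=env.get_obs()
print(onz("wrist",(286,276),.15,o),onz("wrist",(287,232),.097,o),[onz("wrist",(277,147),z,o) for z in(.1,.11,.12)])
print(proj("wrist",o['eef_pos'],o),proj("wrist",o['eef_pos']+[0,0,.019],o))
```

```text
[ 0.5001 -0.1931  0.15  ] [ 0.5022 -0.1936  0.097 ] [array([ 0.5531, -0.1867,  0.1   ]), array([ 0.5539, -0.1869,  0.11  ]), array([ 0.5548, -0.1872,  0.12  ])]
[284.7604 236.3374] [284.6102 249.1602]
```

Request:
{"fn": "servo_tool", "kwargs": {
  "commands": [
    [0,0.1,0,0,1],
    [0,0.1,0,0,1],
    [0,0.1,0,0,1],
    [0,0.1,0,0,1],
    [0,0.1,0,0,1]
  ]
}}

```text
clock: 3.7
eef_pos: [0.5038, -0.1935, 0.1082]
tcp_rot: [1.0, 0.013, 0.001, -0.0]
ft_force: [-0.8, 1.0, 6.7]
finger_gap: 0.173
```

Run:
```python
from h import *
o=env.get_obs();W=R.from_quat(o['tcp_rot']).as_matrix();print(o['eef_pos'],o['ft_force'],o['finger_gap'])
# arc about axis, ccw from above, 22.5deg steps
ax=np.array([.551,-.187]);v=o['eef_pos'][:2]-ax;print(np.linalg.norm(v),np.degrees(np.arctan2(-v[1],-v[0])))
ax=o['eef_pos'][:2]-v/np.linalg.norm(v)*.05
for k in range(1,17):
    a=k*np.pi/8;c,s=np.cos(a),np.sin(a);d=np.array([c*(v/np.linalg.norm(v)*.05)[0]-s*(v/np.linalg.norm(v)*.05)[1],s*(v/np.linalg.norm(v)*.05)[0]+c*(v/np.linalg.norm(v)*.05)[1]])+ax-o['eef_pos'][:2]
    print(k,np.round((W.T@[d[0],d[1],0])*100,1))
```

```text
[ 0.5038 -0.1935  0.1082] [-0.8107  1.0435  6.7451] 0.17342106098806231
0.04763306795344379 7.87464178933649
1 [0.6 1.9 0. ]
2 [1.9 3.3 0. ]
3 [3.6 4.2 0. ]
4 [5.5 4.4 0. ]
5 [7.4 3.8 0. ]
6 [8.9 2.6 0. ]
7 [9.8 0.8 0. ]
8 [ 9.9 -1.1  0. ]
9 [ 9.3 -3.   0. ]
10 [ 8.1 -4.5  0. ]
11 [ 6.4 -5.4  0. ]
12 [ 4.4 -5.5  0. ]
13 [ 2.6 -4.9  0. ]
14 [ 1.1 -3.7  0. ]
15 [ 0.2 -1.9  0. ]
16 [ 0. -0.  0.]
```

Request:
{"fn": "servo_tool", "kwargs": {
  "commands": [
    [0.2,0.9,-0.2,0,1],
    [0.6,1.9,-0.2,0,1],
    [1.2,2.7,-0.2,0,1],
    [1.9,3.3,-0.2,0,1],
    [2.7,3.8,-0.2,0,1],
    [3.6,4.2,-0.2,0,1],
    [4.5,4.4,-0.2,0,1],
    [5.5,4.4,-0.2,0,1],
    [5.5,4.4,-0.2,0,1]
  ]
}}

```text
clock: 4.82
eef_pos: [0.5596, -0.2347, 0.1087]
tcp_rot: [1.0, 0.013, -0.0, -0.002]
ft_force: [1.1, 7.4, -12.0]
finger_gap: 0.172
```

Run:
```python
from h import *
o=env.get_obs();print(o['eef_pos'],o['ft_force'],o['finger_gap'])
i=env.capture("wrist");cv2.imwrite("pics/w3.png",i[:,:,::-1])
```

```text
[ 0.5596 -0.2347  0.1087] [  1.1482   7.4306 -11.9723] 0.1715569368419554
```

View pics/w3.png

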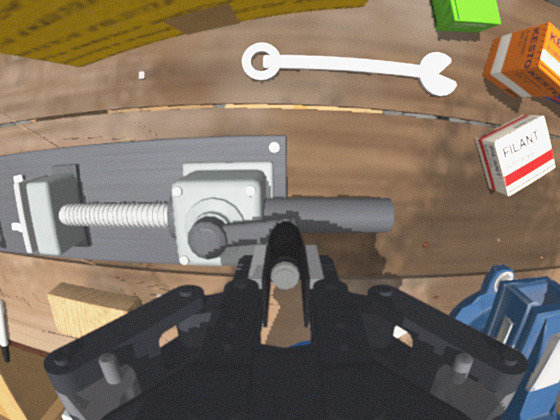

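```bash
cat >> h.py <<'E'
def arc(turn,n,ax=(.553,-.1855),dz=0.,ro=.05):
    """rows for an arc of `turn` rad (ccw +) about ax from the current pose"""
    o=env.get_obs();W=R.from_quat(o['tcp_rot']).as_matrix();p=o['eef_pos'];ax=np.array(ax)
    v=p[:2]-ax;a0=np.arctan2(v[1],v[0]);print("angle",a0,"r",np.hypot(*v),"F",o['ft_force'],o['clock'])
    rows=[]
    for k in range(1,n+1):
        a=a0+turn*k/n;t=np.array([*(ax+ro*np.array([np.cos(a),np.sin(a)])-p[:2]),dz])
        rows.append([round(float(x),1) for x in W.T@t*100])
    print(rows)
E
python3 -c "
from h import *
arc(2*np.pi,20,dz=-.002)"
```

```text
angle -1.4388300576586779 r 0.04957802313295054 F [  0.2225   6.8179 -11.6035] 4.875
[[1.5, -0.4, 0.2], [2.8, -1.2, 0.2], [3.8, -2.4, 0.2], [4.4, -3.9, 0.2], [4.4, -5.5, 0.2], [4.0, -7.0, 0.2], [3.2, -8.3, 0.2], [2.0, -9.3, 0.2], [0.5, -9.8, 0.2], [-1.0, -9.9, 0.2], [-2.6, -9.5, 0.2], [-3.9, -8.6, 0.2], [-4.9, -7.4, 0.2], [-5.4, -6.0, 0.2], [-5.5, -4.4, 0.2], [-5.1, -2.9, 0.2], [-4.2, -1.6, 0.2], [-3.0, -0.6, 0.2], [-1.6, -0.0, 0.2], [0.0, 0.0, 0.2]]
```

Request:
{"fn": "servo_tool", "kwargs": {
  "commands": [
    [1.5,-0.4,0.2,0,1],
    [2.8,-1.2,0.2,0,1],
    [3.8,-2.4,0.2,0,1],
    [4.4,-3.9,0.2,0,1],
    [4.4,-5.5,0.2,0,1],
    [4.0,-7.0,0.2,0,1],
    [3.2,-8.3,0.2,0,1],
    [2.0,-9.3,0.2,0,1],
    [0.5,-9.8,0.2,0,1],
    [-1.0,-9.9,0.2,0,1],
    [-2.6,-9.5,0.2,0,1],
    [-3.9,-8.6,0.2,0,1],
    [-4.9,-7.4,0.2,0,1],
    [-5.4,-6.0,0.2,0,1],
    [-5.5,-4.4,0.2,0,1],
    [-5.1,-2.9,0.2,0,1],
    [-4.2,-1.6,0.2,0,1],
    [-3.0,-0.6,0.2,0,1],
    [-1.6,0.0,0.2,0,1],
    [0.0,0.0,0.2,0,1]
  ]
}}

```text
clock: 7.38
eef_pos: [0.5596, -0.2346, 0.1081]
tcp_rot: [1.0, 0.013, 0.001, -0.002]
ft_force: [-2.4, 1.2, 10.4]
finger_gap: 0.172
```

```bash
python3 -c "
from h import *
arc(2*np.pi,20)"
```

```text
angle -1.4361022528152432 r 0.0495159345614114 F [-2.3906  1.1547 10.3904] 7.375
[[1.5, -0.4, 0.0], [2.8, -1.2, 0.0], [3.8, -2.4, 0.0], [4.4, -3.9, 0.0], [4.4, -5.5, 0.0], [4.0, -7.0, 0.0], [3.2, -8.3, 0.0], [1.9, -9.3, 0.0], [0.5, -9.8, 0.0], [-1.1, -9.9, 0.0], [-2.6, -9.5, 0.0], [-3.9, -8.6, 0.0], [-4.9, -7.4, 0.0], [-5.4, -5.9, 0.0], [-5.5, -4.4, 0.0], [-5.1, -2.9, 0.0], [-4.2, -1.6, 0.0], [-3.0, -0.6, -0.0], [-1.6, -0.0, -0.0], [0.0, 0.0, -0.0]]
```

Request:
{"fn": "servo_tool", "kwargs": {
  "commands": [
    [1.5,-0.4,0,0,1],
    [2.8,-1.2,0,0,1],
    [3.8,-2.4,0,0,1],
    [4.4,-3.9,0,0,1],
    [4.4,-5.5,0,0,1],
    [4.0,-7.0,0,0,1],
    [3.2,-8.3,0,0,1],
    [2.0,-9.3,0,0,1],
    [0.5,-9.8,0,0,1],
    [-1.0,-9.9,0,0,1],
    [-2.6,-9.5,0,0,1],
    [-3.9,-8.6,0,0,1],
    [-4.9,-7.4,0,0,1],
    [-5.4,-6.0,0,0,1],
    [-5.5,-4.4,0,0,1],
    [-5.1,-2.9,0,0,1],
    [-4.2,-1.6,0,0,1],
    [-3.0,-0.6,0,0,1],
    [-1.6,0.0,0,0,1],
    [0.0,0.0,0,0,1]
  ]
}}

```text
clock: 9.88
eef_pos: [0.5602, -0.2347, 0.1082]
tcp_rot: [1.0, 0.013, 0.0, -0.003]
ft_force: [-3.8, 6.1, 6.1]
finger_gap: 0.172
```

Request:
{"fn": "servo_tool", "kwargs": {
  "commands": [
    [1.5,-0.4,0,0,1],
    [2.8,-1.2,0,0,1],
    [3.8,-2.4,0,0,1],
    [4.4,-3.9,0,0,1],
    [4.4,-5.5,0,0,1],
    [4.0,-7.0,0,0,1],
    [3.2,-8.3,0,0,1],
    [2.0,-9.3,0,0,1],
    [0.5,-9.8,0,0,1],
    [-1.0,-9.9,0,0,1],
    [-2.6,-9.5,0,0,1],
    [-3.9,-8.6,0,0,1],
    [-4.9,-7.4,0,0,1],
    [-5.4,-6.0,0,0,1],
    [-5.5,-4.4,0,0,1],
    [-5.1,-2.9,0,0,1],
    [-4.2,-1.6,0,0,1],
    [-3.0,-0.6,0,0,1],
    [-1.6,0.0,0,0,1],
    [0.0,0.0,0,0,1]
  ]
}}

```text
clock: 12.38
eef_pos: [0.561, -0.2346, 0.1082]
tcp_rot: [1.0, 0.013, -0.0, -0.003]
ft_force: [-3.1, 6.6, 4.2]
finger_gap: 0.173
```

Run:
```python
from h import *
arc(0,1)
i=env.capture("top");cropsave(i,(140,170,400,290),3,"pics/t1.png")
```

```text
angle -1.408492294005742 r 0.049751031192443666 F [-3.1449  6.6255  4.2273] 12.375
[[0.0, 0.0, -0.0]]
```

View pics/t1.png

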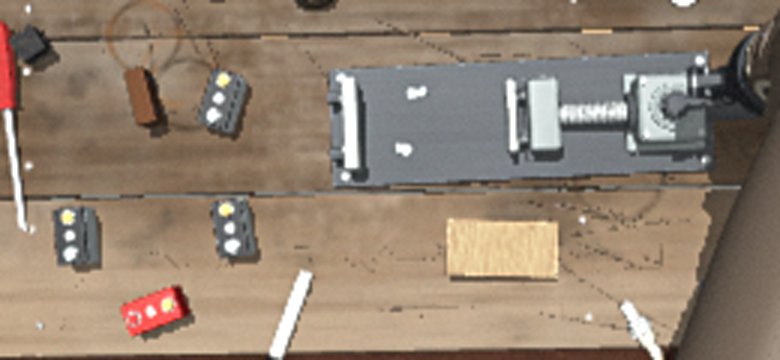

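The plate has backed from column 455 to 508 (about 52 mm), and the chips are untouched at (416,93) and (403,149). I'll do one more turn and then release.

Request:
{"fn": "servo_tool", "kwargs": {
  "commands": [
    [1.5,-0.4,0,0,1],
    [2.8,-1.2,0,0,1],
    [3.8,-2.4,0,0,1],
    [4.4,-3.9,0,0,1],
    [4.4,-5.5,0,0,1],
    [4.0,-7.0,0,0,1],
    [3.2,-8.3,0,0,1],
    [2.0,-9.3,0,0,1],
    [0.5,-9.8,0,0,1],
    [-1.0,-9.9,0,0,1],
    [-2.6,-9.5,0,0,1],
    [-3.9,-8.6,0,0,1],
    [-4.9,-7.4,0,0,1],
    [-5.4,-6.0,0,0,1],
    [-5.5,-4.4,0,0,1],
    [-5.1,-2.9,0,0,1],
    [-4.2,-1.6,0,0,1],
    [-3.0,-0.6,0,0,1],
    [-1.6,0.0,0,0,1],
    [0.0,0.0,0,0,1]
  ]
}}

```text
clock: 14.92
eef_pos: [0.5639, -0.234, 0.1083]
tcp_rot: [1.0, 0.013, 0.0, -0.004]
ft_force: [-3.2, 5.7, 3.3]
finger_gap: 0.17
```

Request:
{"fn": "servo_tool", "kwargs": {
  "commands": [
    [0,0,0,0,0.3],
    [0,0,0,0,0.3],
    [0,0,0,0,0.3],
    [0,0,-4,0,0.3],
    [0,0,-9,0,0],
    [0,0,-14,0,0],
    [0,0,-14,0,0]
  ]
}}

```text
clock: 15.8
eef_pos: [0.5651, -0.2358, 0.2534]
tcp_rot: [1.0, 0.013, 0.004, -0.002]
ft_force: [0.7, -0.1, -0.7]
finger_gap: 0.997
```

Run:
```python
from h import *
o=env.get_obs();print(o['eef_pos'])
t=lambda x,y,z:onz("top",(140+(x+.5)/3-.5,170+(y+.5)/3-.5),z)
P=np.array([t(*q,.032) for q in((447,219),(558,222),(557,277),(446,274))]);print(P)
c=P.mean(0);print(c)
w=np.array([[ 0.4478,0.0323],[0.4418,-0.0777],[0.3878,-0.0778],[0.3931,0.0345]]);print(w.mean(0))
for Q in(P[:,:2],w):
  d=Q[0]-Q[1]+Q[3]-Q[2];print(np.arctan2(-d[0],d[1]),np.linalg.norm(d)/2)
print(to((.418,-.021,.15),.04),to((.418,-.021,.02),.04))
```

```text
[ 0.5651 -0.2358  0.2534]
[[ 0.4479  0.0341  0.032 ]
 [ 0.443  -0.0753  0.032 ]
 [ 0.3891 -0.073   0.032 ]
 [ 0.3939  0.0361  0.032 ]]
[ 0.4185 -0.0195  0.032 ]
[ 0.4176 -0.0222]
-0.044000774568686576 0.10936136408741114
-0.050788494470098366 0.11129350834617444
(array([-14.2269, -21.8257,  10.2968]), np.float64(-0.013525335975359543), np.float64(0.026474664024640288)) (array([-14.3392, -21.7807,  23.2962]), np.float64(-0.013525335975359543), np.float64(0.026474664024640288))
```

Request:
{"fn": "servo_tool", "kwargs": {
  "commands": [
    [-3,-4.5,0,0.02,0],
    [-6,-9,0,0.04,0],
    [-9,-13.5,0,0.07,0],
    [-12,-18,0,0.073,0],
    [-14.2,-21.8,4,0.073,0],
    [-14.2,-21.8,9,0.073,0],
    [-14.2,-21.8,13,0.073,0],
    [-14.3,-21.8,13,0.073,0]
  ]
}}

```text
clock: 16.8
eef_pos: [0.4144, -0.021, 0.12]
tcp_rot: [1.0, -0.023, 0.001, -0.002]
ft_force: [-0.4, -0.0, 0.5]
finger_gap: 1.0
```

Run:
```python
from h import *
o=env.get_obs();i=env.capture("wrist");print(o['eef_pos'],to(o['eef_pos'])[2])
cv2.imwrite("pics/w4.png",i[:,:,::-1])
h=cv2.cvtColor(i,cv2.COLOR_RGB2HSV)
m=cv2.inRange(h,(12,70,140),(28,200,255));m[:, :]=cv2.morphologyEx(m,cv2.MORPH_OPEN,np.ones((3,3)))
cs=max(cv2.findContours(m,0,2)[0],key=cv2.contourArea)
b=cv2.boxPoints(cv2.minAreaRect(cs));print(b)
P=np.array([onz("wrist",q,.032,o)[:2] for q in b]);print(P,P.mean(0))
for z in(.012,):print(to((*P.mean(0),z)))
```

```text
[ 0.4144 -0.021   0.12  ] -0.046538227173620855
[[ -4.767  140.8937]
 [557.4819 114.1199]
 [564.9503 270.9548]
 [  2.7014 297.7285]]
[[ 0.4985  0.298 ]
 [ 0.4953 -0.3082]
 [ 0.3103 -0.3633]
 [ 0.2989  0.3642]] [ 0.4008 -0.0023]
(array([-1.6691, -1.7659, 11.0235]), 0, np.float64(-0.046538227173620855))
```

View pics/w4.png

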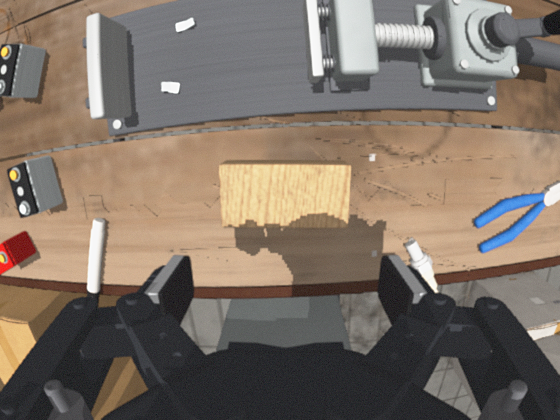

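The wrist image shows the block spanning columns 220-351 and rows 162-228. The plate is well back. The jaws lie along the block's long side, so I need a quarter turn to take its 55 mm width.

Run:
```python
from h import *
o=env.get_obs();print(o['qpos'])
P=np.array([onz("wrist",q,.032,o)[:2] for q in((220,165),(351,165),(350,228),(222,227))]);print(P,P.mean(0))
print("chips",onz("wrist",(185,24),.014,o),onz("wrist",(170,87),.014,o),"stop base",onz("wrist",(131,15),.01,o),onz("wrist",(132,117),.01,o),"stop top",onz("wrist",(103,14),.064,o),onz("wrist",(108,117),.064,o),"plate",onz("wrist",(307,78),.058,o))
```

```text
[-0.054  -0.0723 -0.4111  1.2264  0.004   3.1342]
[[ 0.4479  0.0319]
 [ 0.4429 -0.0772]
 [ 0.3877 -0.0764]
 [ 0.3936  0.0353]] [ 0.418  -0.0216]
chips [0.578  0.0614 0.014 ] [0.5203 0.0776 0.014 ] stop base [0.6001 0.1183 0.01  ] [0.4977 0.1201 0.01  ] stop top [0.5853 0.1179 0.064 ] [0.4975 0.115  0.064 ] plate [ 0.5123 -0.0415  0.058 ]
```

Request:
{"fn": "servo_tool", "kwargs": {
  "commands": [
    [0.2,0,0,-0.18,0],
    [0.4,0,0,-0.36,0],
    [0.4,0,0,-0.54,0],
    [0.4,0,0,-0.72,0.15],
    [0.4,0,0,-0.9,0.15],
    [0.4,0,0,-1.08,0.15],
    [0.4,0,0,-1.26,0.15],
    [0.4,0,0,-1.44,0.15],
    [0.4,0,2,-1.57,0.15],
    [0.4,0,5,-1.57,0.15],
    [0.4,0,8,-1.57,0.15],
    [0.4,0,10.8,-1.57,0.15],
    [0.4,0,10.8,-1.57,0.15]
  ]
}}

```text
clock: 18.48
eef_pos: [0.4204, -0.0212, 0.0145]
tcp_rot: [0.724, 0.69, 0.003, 0.0]
ft_force: [-0.4, 0.3, 0.6]
finger_gap: 0.851
```

Run:
```python
from h import *
o=env.get_obs();i=env.capture("wrist");print(o['eef_pos'],to(o['eef_pos'])[2],o['ft_force'])
print(to((.418,-.0215,.012),1.524))
```

```text
[ 0.4204 -0.0212  0.0145] 1.5230140871767248 [-0.4325  0.2599  0.5952]
(array([-0.05  , -0.332 ,  0.3553]), np.float64(-0.0009859128232752035), np.float64(1.5230140871767248))
```

Request:
{"fn": "servo_tool", "kwargs": {
  "commands": [
    [0,-0.3,0.2,0,0.15],
    [0,-0.3,0.2,0,1],
    [0,-0.3,0.2,0,1],
    [0,-0.3,0.2,0,1],
    [0,-0.3,0.2,0,1],
    [0,-0.3,0.2,0,1]
  ]
}}

```text
clock: 19.27
eef_pos: [0.4183, -0.021, 0.0135]
tcp_rot: [0.724, 0.69, 0.004, 0.001]
ft_force: [-0.5, 0.0, 0.9]
finger_gap: -0.002
```

Request:
{"fn": "servo_tool", "kwargs": {
  "commands": [
    [0,0,-3,0,1],
    [0,0,-6,0,1],
    [0,0,-6,0,1],
    [0,0,-6,0,1]
  ]
}}

```text
clock: 19.77
eef_pos: [0.4177, -0.0212, 0.073]
tcp_rot: [0.724, 0.69, 0.003, 0.001]
ft_force: [-0.2, -0.1, -0.0]
finger_gap: -0.002
```

Run:
```python
from h import *
o=env.get_obs();i=env.capture("wrist");print(o['eef_pos'],to(o['eef_pos'])[2],o['ft_force'],o['tcp_rot'])
cv2.imwrite("pics/w5.png",i[:,:,::-1])
# bed frame: stop (.539,.117), yaw .03 ; block centre at y=-0.059
s=np.array([.539,.1175]);f=lambda x,y:s+np.array([np.cos(.03)*x-np.sin(.03)*y,np.sin(.03)*x+np.cos(.03)*y])
for x in(-.095,.1):print(f(x,-.062),to((*f(x,-.062),.06),1.571+.03))
```

```text
[ 0.4177 -0.0212  0.073 ] 1.5230623250285507 [-0.1839 -0.088  -0.0033] [0.7238 0.69   0.0034 0.0007]
[0.4459 0.0527] (array([7.5084, 2.5017, 1.3017]), np.float64(-0.07793767497144932), np.float64(1.5230623250285507))
[0.6408 0.0585] (array([ 9.0227, 21.9426,  1.4002]), np.float64(-0.07793767497144932), np.float64(1.5230623250285507))
```

View pics/w5.png

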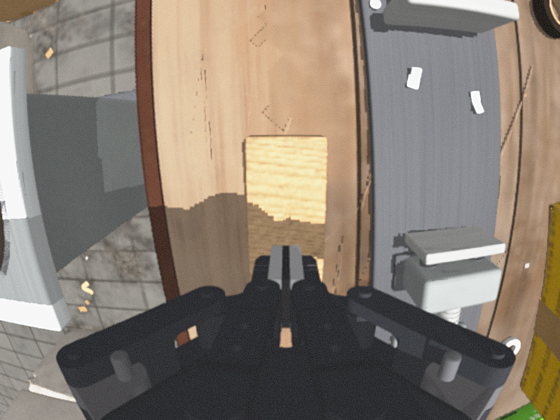

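The fingers shut on nothing. The block is still on the bench at around (286,200), so it may have been shifted. I'll measure it again.

Run:
```python
from h import *
o=env.get_obs()
for q in((247,136),(327,136),(327,256),(322,278)):print(onz("wrist",q,.032,o))
i=env.capture("top");cropsave(i,(240,170,440,300),4,"pics/t2.png")
```

```text
[0.3933 0.0363 0.032 ]
[0.4463 0.0338 0.032 ]
[ 0.4449 -0.0521  0.032 ]
[ 0.4412 -0.07    0.032 ]
```

View pics/t2.png

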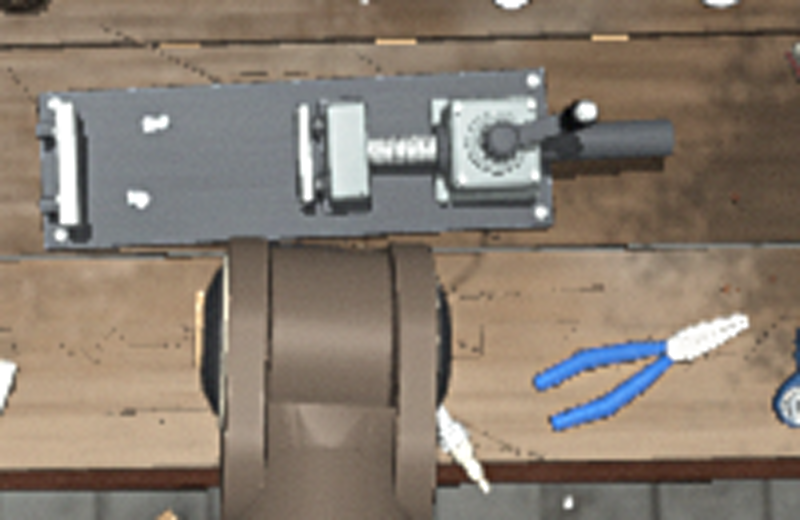

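The block hasn't moved, so the pads must have slipped over its top. The tips retract when open, so I'll retry lower and close in stages.

Request:
{"fn": "servo_tool", "kwargs": {
  "commands": [
    [0,0,0,0,0.1],
    [0,0,0,0,0.1],
    [0,0,0,0,0.1],
    [0,0,2,0,0.1],
    [0,0,4.5,0,0.1],
    [0,0,6.7,0,0.1],
    [0,0,6.7,0,0.1],
    [0,0,6.7,0,0.3],
    [0,0,6.7,0,0.3]
  ]
}}

```text
clock: 21.0
eef_pos: [0.4183, -0.021, 0.0065]
tcp_rot: [0.724, 0.69, 0.004, 0.001]
ft_force: [-0.3, -0.2, 1.1]
finger_gap: 0.696
```

Run:
```python
from h import *
o=env.get_obs();print(o['eef_pos'],o['ft_force'],o['finger_gap'])
i=env.capture("scene");cropsave(i,(240,180,420,310),4,"pics/s2.png")
```

```text
[ 0.4183 -0.021   0.0065] [-0.3329 -0.1536  1.0632] 0.696321542767944
```

View pics/s2.png

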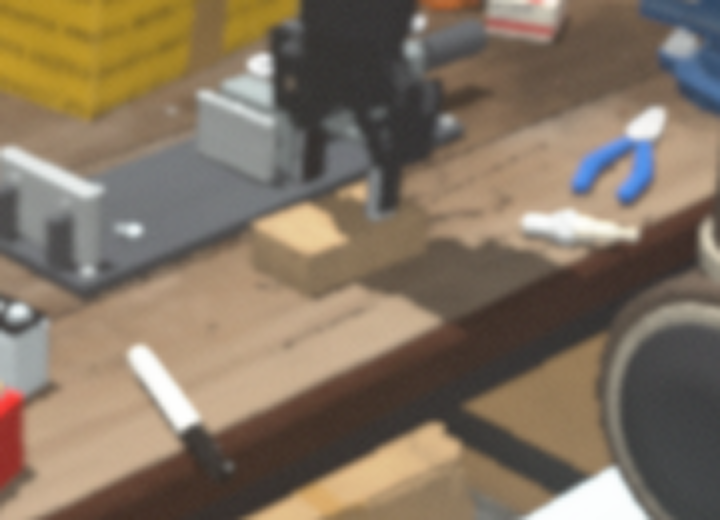

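Run:
```python
from h import *
f=lambda P:(proj("scene",P)-[240,180])*4
for z in(.0065,.02,.03,.04):print(z,f((.418-.030,-.021,z)),f((.388,-.032,z)),f((.388,-.010,z)))
print(f((.391,-.021,.032)),f((.394,.035,.032)),f((.394,.035,0)))
```

```text
0.0065 [370.5609 262.9468] [381.9615 257.9191] [359.0452 268.0253]
0.02 [371.835  244.5629] [383.2746 239.6074] [360.2794 249.5685]
0.03 [372.7853 230.8499] [384.2541 225.9488] [361.2    235.8008]
0.04 [373.7414 217.055 ] [385.2393 212.209 ] [362.1261 221.9504]
[369.5626 226.4794] [305.903 250.384] [303.4561 294.8224]
```

The scene view puts the fingertips near the block's top edge, about 3 cm above the nominal TCP. I'll go lower in small steps and watch the force.

Request:
{"fn": "servo_tool", "kwargs": {
  "commands": [
    [0,0,0.4,0,0.2],
    [0,0,0.8,0,0.2],
    [0,0,1.2,0,0.2],
    [0,0,1.2,0,0.2]
  ]
}}

```text
clock: 21.55
eef_pos: [0.4179, -0.0209, -0.0061]
tcp_rot: [0.724, 0.69, 0.003, 0.0]
ft_force: [0.8, -1.4, 0.3]
finger_gap: 0.796
```

Request:
{"fn": "servo_tool", "kwargs": {
  "commands": [
    [0,0,0.3,0,0.2],
    [0,0,0.6,0,0.2],
    [0,0,0.6,0,0.2],
    [0,0,0.6,0,0.2]
  ]
}}

```text
clock: 22.05
eef_pos: [0.4179, -0.0209, -0.012]
tcp_rot: [0.724, 0.69, 0.003, 0.0]
ft_force: [-0.1, 0.5, 0.1]
finger_gap: 0.8
```

Request:
{"fn": "servo_tool", "kwargs": {
  "commands": [
    [0,0,0,0,0.5],
    [0,0,0,0,0.5],
    [0,0,0,0,0.5],
    [0,0,0,0,0.5]
  ]
}}

```text
clock: 22.55
eef_pos: [0.4182, -0.0209, -0.0114]
tcp_rot: [0.724, 0.69, 0.003, 0.001]
ft_force: [-1.7, 0.4, 4.4]
finger_gap: 0.616
```

Request:
{"fn": "servo_tool", "kwargs": {
  "commands": [
    [0,0,0,0,1],
    [0,0,0,0,1],
    [0,0,0,0,1],
    [0,0,-2,0,1],
    [0,0,-4,0,1],
    [0,0,-4,0,1],
    [0,0,-4,0,1]
  ]
}}

```text
clock: 23.42
eef_pos: [0.4176, -0.021, 0.0278]
tcp_rot: [0.724, 0.69, 0.003, 0.0]
ft_force: [-0.4, -0.0, -1.7]
finger_gap: 0.616
```

Run:
```python
from h import *
o=env.get_obs();print(o['eef_pos'],o['ft_force'],o['finger_gap'],o['clock'])
i=env.capture("scene");cropsave(i,(200,150,420,310),3.6,"pics/s3.png")
s=np.array([.539,.1175]);f=lambda x,y:s+np.array([np.cos(.03)*x-np.sin(.03)*y,np.sin(.03)*x+np.cos(.03)*y])
for x in(-.097,.1):print(f(x,-.061),to((*f(x,-.061),.028),1.571+.03))
```

```text
[ 0.4176 -0.021   0.0278] [-0.3791 -0.0265 -1.7033] 0.6163056462408796 23.425
[0.4439 0.0536] (array([7.581 , 2.2961, 0.0033]), np.float64(-0.0779268679932068), np.float64(1.5230731320067932))
[0.6408 0.0595] (array([ 9.1106, 21.9364,  0.0982]), np.float64(-0.0779268679932068), np.float64(1.5230731320067932))
```

View pics/s3.png

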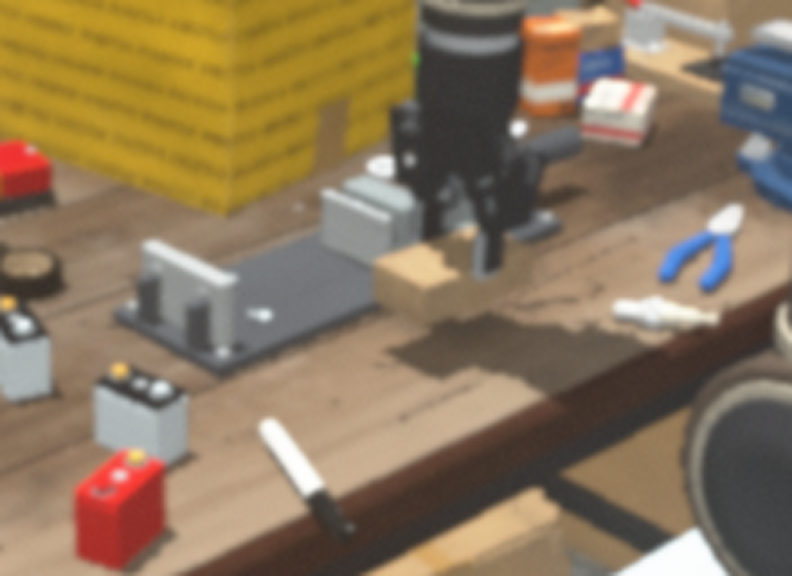

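The block is held and lifted. Next I'll turn it square to the bed, lower it beside the robot-side edge and sweep across.

Request:
{"fn": "servo_tool", "kwargs": {
  "commands": [
    [2,0.6,0,-0.04,1],
    [4,1.2,0,-0.078,1],
    [6,1.8,0,-0.078,1],
    [7.6,2.3,0,-0.078,1],
    [7.6,2.3,1.5,-0.078,1],
    [7.6,2.3,2.8,-0.078,1],
    [7.6,2.3,2.8,-0.078,1]
  ]
}}

```text
clock: 24.35
eef_pos: [0.4423, 0.0533, -0.0018]
tcp_rot: [0.697, 0.717, 0.002, -0.001]
ft_force: [-0.5, 0.5, -1.4]
finger_gap: 0.624
```

Run:
```python
from h import *
o=env.get_obs();print(o['eef_pos'],o['ft_force'],o['finger_gap'],to(o['eef_pos'])[2],o['tcp_rot'])
s=np.array([.539,.1175]);f=lambda x,y:s+np.array([np.cos(.03)*x-np.sin(.03)*y,np.sin(.03)*x+np.cos(.03)*y])
for x in(-.097,.08):print(f(x,-.061),to((*f(x,-.061),.0),1.571+.03))
```

```text
[ 0.4423  0.0533 -0.0018] [-0.5488  0.4942 -1.361 ] 0.6238383086663527 1.6003279169418474 [ 0.6966  0.7175  0.0015 -0.0007]
[0.4439 0.0536] (array([ 0.0325,  0.1625, -0.1785]), np.float64(-0.0006720830581525838), np.float64(1.6003279169418474))
[0.6208 0.0589] (array([ 0.0408, 17.8625, -0.1559]), np.float64(-0.0006720830581525838), np.float64(1.6003279169418474))
```

Request:
{"fn": "servo_tool", "kwargs": {
  "commands": [
    [0,0.2,-0.2,0,1],
    [0,0.5,-0.2,0,1],
    [0,2,-0.2,0,1],
    [0,3.5,-0.2,0,1],
    [0,5,-0.2,0,1],
    [0,6.5,-0.2,0,1],
    [0,8,-0.2,0,1],
    [0,9.5,-0.2,0,1],
    [0,11,-0.2,0,1],
    [0,12.5,-0.2,0,1],
    [0,14,-0.2,0,1],
    [0,15.5,-0.2,0,1],
    [0,17,-0.2,0,1],
    [0,17.8,-0.2,0,1],
    [0,17.8,-0.2,0,1]
  ]
}}

```text
clock: 26.22
eef_pos: [0.6206, 0.0585, 0.0003]
tcp_rot: [0.697, 0.717, 0.001, -0.001]
ft_force: [-0.1, -0.4, -1.0]
finger_gap: 0.619
```

Request:
{"fn": "servo_tool", "kwargs": {
  "commands": [
    [0,0,-3,0,1],
    [0,0,-7,0,1],
    [0,-4,-9,0,1],
    [0,-8,-9,0,1],
    [0,-12,-9,0,1],
    [0,-16,-9,0,1],
    [0,-20,-9,0,1],
    [-6,-20,-9,0,1],
    [-6,-20,-9,0,1]
  ]
}}

```text
clock: 27.35
eef_pos: [0.4214, -0.0101, 0.0902]
tcp_rot: [0.698, 0.716, 0.001, -0.0]
ft_force: [-0.1, 0.3, -0.7]
finger_gap: 0.619
```

Run:
```python
from h import *
o=env.get_obs();print(o['eef_pos'],o['ft_force'],o['finger_gap'],to(o['eef_pos'])[2])
i=env.capture("top");w=env.capture("wrist")
a=cv2.resize(i[160:290,130:400],None,fx=2.9,fy=2.9,interpolation=cv2.INTER_CUBIC)
b=cv2.resize(w[:250],(a.shape[1],int(250*a.shape[1]/560)))[:, :]
b=cv2.resize(w[0:210],None,fx=1.0,fy=1.0);b=cv2.copyMakeBorder(b,0,0,0,a.shape[1]-560,0)
cv2.imwrite("pics/c4.png",np.vstack([a,b])[:,:,::-1])
```

```text
[ 0.4214 -0.0101  0.0902] [-0.147   0.2768 -0.7219] 0.6190923817182475 1.5959137026048844
```

View pics/c4.png

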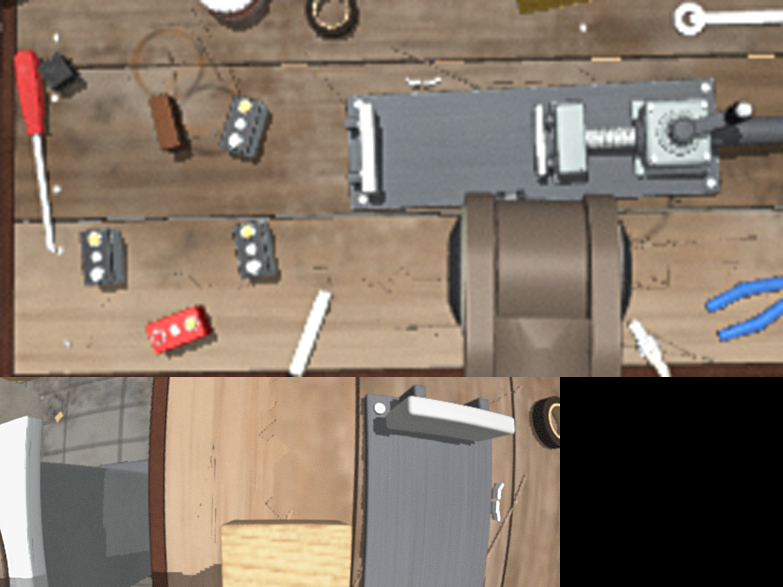

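The bed is clear: both chips lie on the bench behind it at about (423,80). I'll lay the block back.

Request:
{"fn": "servo_tool", "kwargs": {
  "commands": [
    [-1,-0.3,4,0,1],
    [-1,-0.3,7.5,0,1],
    [-1,-0.3,9.5,0,1],
    [-1,-0.3,10.1,0,1],
    [-1,-0.3,10.1,0,1]
  ]
}}

```text
clock: 28.08
eef_pos: [0.4193, -0.0171, -0.0105]
tcp_rot: [0.697, 0.717, 0.002, -0.001]
ft_force: [-0.3, -0.8, 0.2]
finger_gap: 0.62
```

Request:
{"fn": "servo_tool", "kwargs": {
  "commands": [
    [0,0,0,0,0.2],
    [0,0,0,0,0.2],
    [0,0,0,0,0.2],
    [0,0,-4,0,0.2],
    [0,0,-9,0,0.1],
    [0,0,-14,0,0.1],
    [0,0,-20,0,0.1],
    [6,0,-26,0,0.1],
    [12,3,-31,0,0.1],
    [18,6,-31,0,0.1],
    [22,7,-31,0,0.1],
    [22,7,-31,0,0.1],
    [22,7,-31,0,0.1]
  ]
}}

```text
clock: 29.7
eef_pos: [0.4826, 0.2044, 0.2998]
tcp_rot: [0.696, 0.718, 0.001, -0.001]
ft_force: [-0.2, -1.0, 1.2]
finger_gap: 0.901
```

Run:
```python
from h import *
o=env.get_obs();print(o['eef_pos'],o['ft_force'],o['finger_gap'],to(o['eef_pos'])[2])
w=env.capture("wrist");cv2.imwrite("pics/w6.png",w[:,:,::-1])
cv2.imwrite("pics/w6b.png",cv2.resize(w[:,:,::-1],(800,600),interpolation=cv2.INTER_CUBIC))
```

```text
[0.4826 0.2044 0.2998] [-0.2316 -1.0458  1.1812] 0.9013448172019477 1.6016740332968809
```

View pics/w6b.png

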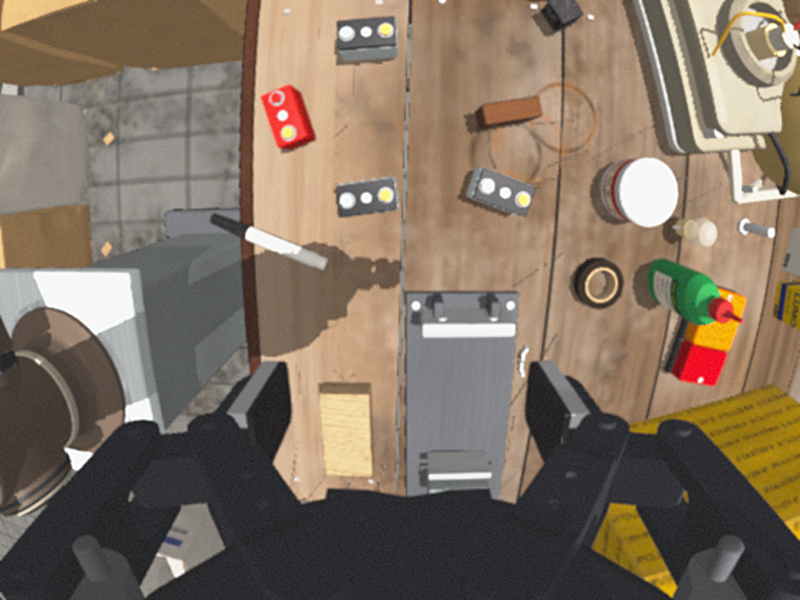

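All as expected: the block lies back on the bench at (346,430) and the bed is empty. Cell vents are at (366,198), (505,193) and (366,32), and the board top is at (508,108). Next I'll compute their poses.

```bash
cat >> h.py <<'E'
def spots(i,o,guess,cam="wrist",rad=.05,z=.052):
    """bright/yellow terminal spots near a guessed cell position -> centre and x-axis yaw (mod pi)"""
    h=cv2.cvtColor(i,cv2.COLOR_RGB2HSV)
    m=cv2.inRange(h,(0,0,190),(179,45,255))|cv2.inRange(h,(18,90,170),(32,255,255))
    n,_,st,ce=cv2.connectedComponentsWithStats(m)
    out=[]
    for k in range(1,n):
        if st[k,4]<12: continue
        P=onz(cam,ce[k],z,o)[:2]
        if np.linalg.norm(P-guess)<rad: out.append((st[k,4],ce[k],P))
    return out
E
python3 - <<'E'
from h import *
o=env.get_obs();i=cv2.imread("pics/w6.png")[:,:,::-1].copy()
f=lambda u,v,z:onz("wrist",((u+.5)*.7-.5,(v+.5)*.7-.5),z,o)[:2]
for n,g in(("B",(366,198)),("A",(505,193)),("C",(366,32))):
    G=f(*g,.05);S=spots(i,o,G,rad=.03);print(n,G)
    for s in S:print("  ",s[0],s[1],s[2])
h=cv2.cvtColor(i,cv2.COLOR_RGB2HSV);m=cv2.inRange(h,(3,90,50),(15,220,170));m[:50]=0;m[110:]=0;m[:,:300]=0;m[:,400:]=0
m=cv2.morphologyEx(m,cv2.MORPH_OPEN,np.ones((3,3)))
c=max(cv2.findContours(m,0,2)[0],key=cv2.contourArea);print(cv2.contourArea(c),cv2.approxPolyDP(c,2,True)[:,0]/.7, cv2.minAreaRect(c))
E
```

```text
B [0.4415 0.2454]
   73 [269.726  135.8082] [0.4594 0.2493]
   85 [242.4941 139.7294] [0.4239 0.2435]
   45 [256. 138.] [0.4416 0.2461]
A [0.5691 0.2549]
   89 [340.6742 129.6629] [0.5513 0.2609]
   51 [353.2941 134.451 ] [0.5685 0.2556]
   66 [365.4242 138.6515] [0.5853 0.2511]
C [0.4369 0.4018]
   58 [269.7241  21.1552] [0.4548 0.4028]
   80 [242.425   22.9375] [0.4193 0.4004]
   42 [255.9286  21.8095] [0.4369 0.4018]
664.5 [[538.5714  97.1429]
 [482.8571 102.8571]
 [475.7143 111.4286]
 [478.5714 127.1429]
 [482.8571 122.8571]
 [497.1429 122.8571]
 [502.8571 127.1429]
 [508.5714 121.4286]
 [540.     115.7143]] ((355.6399841308594, 78.97999572753906), (18.80904197692871, 46.527626037597656), 81.8698959350586)
```

Run:
```python
from h import *
print(to((.4417,.2463,.08),1.571+.162)); print(to((.4417,.2463,-.008),1.571+.162))
```

```text
(array([ 4.3545, -3.9361, 22.0067]), np.float64(-0.1326566080829652), np.float64(1.6003433919170347))
(array([ 4.3304, -3.9385, 30.8066]), np.float64(-0.1326566080829652), np.float64(1.6003433919170347))
```

Request:
{"fn": "servo_tool", "kwargs": {
  "commands": [
    [2,-2,5,-0.07,0.1],
    [4.3,-3.9,10,-0.13,0.1],
    [4.3,-3.9,15,-0.13,0.1],
    [4.3,-3.9,20,-0.13,0.1],
    [4.3,-3.9,22,-0.13,0.1],
    [4.3,-3.9,22,-0.13,0.1]
  ]
}}

```text
clock: 30.5
eef_pos: [0.4407, 0.2434, 0.0789]
tcp_rot: [0.649, 0.761, -0.0, -0.001]
ft_force: [-0.1, 0.4, 1.3]
finger_gap: 0.898
```

Run:
```python
from h import *
o=env.get_obs();w=env.capture("wrist");cv2.imwrite("pics/w7.png",w[:,:,::-1])
print(o['eef_pos'],to(o['eef_pos'])[2])
for s in spots(w,o,np.array([.4417,.2463]),rad=.04):print(s)
print(to((.4417,.2463,-.008),1.571+.162))
```

```text
[0.4407 0.2434 0.0789] 1.72844485550445
(np.int32(185), array([292.1784, 192.3081]), array([0.4401, 0.2647]))
(np.int32(247), array([317.166 , 215.8502]), array([0.4588, 0.2518]))
(np.int32(126), array([262.0952, 218.8095]), array([0.4236, 0.2441]))
(array([0.1878, 0.0295, 8.8359]), np.float64(-0.004555144495549612), np.float64(1.72844485550445))
```

Request:
{"fn": "servo_tool", "kwargs": {
  "commands": [
    [0.3,0.1,3,-0.02,0.1],
    [0.3,0.1,6,-0.02,0.1],
    [0.3,0.1,8,-0.02,0.1],
    [0.3,0.1,8.7,-0.02,0.1],
    [0.3,0.1,8.7,-0.02,0.1],
    [0.3,0.1,8.7,-0.02,0.5],
    [0.3,0.1,8.7,-0.02,0.5],
    [0.3,0.1,8.7,-0.02,1],
    [0.3,0.1,8.7,-0.02,1],
    [0.3,0.1,8.7,-0.02,1]
  ]
}}

```text
clock: 31.8
eef_pos: [0.4432, 0.2481, -0.0049]
tcp_rot: [0.642, 0.767, 0.002, -0.0]
ft_force: [-0.2, -0.2, 6.4]
finger_gap: 0.639
```

Request:
{"fn": "servo_tool", "kwargs": {
  "commands": [
    [0,0,-3,0,1],
    [0,0,-7,0,1],
    [0,0,-10,0,1],
    [0,0,-10,0,1],
    [0,0,-10,0,1]
  ]
}}

```text
clock: 32.42
eef_pos: [0.4425, 0.2474, 0.094]
tcp_rot: [0.642, 0.767, 0.001, -0.001]
ft_force: [0.1, -0.7, -3.6]
finger_gap: 0.64
```

```bash
cat >> h.py <<'E'
S=np.array([.539,.1175]);YF=.03
def bed(x,y):return S+np.array([np.cos(YF)*x-np.sin(YF)*y,np.sin(YF)*x+np.cos(YF)*y])
E
python3 - <<'E'
from h import *
o=env.get_obs();print(o['eef_pos'],o['ft_force'],o['finger_gap'])
w=env.capture("wrist");cv2.imwrite("pics/w8.png",w[:,:,::-1])
for s in spots(w,o,o['eef_pos'][:2],rad=.04,z=o['eef_pos'][2]+.008+.052):print(s)
for z in(.092,.003):print(to((*bed(0,-.0175),z),1.571+YF))
E
```

```text
[0.4425 0.2474 0.094 ] [ 0.118  -0.7333 -3.5702] 0.6395397077653338
(np.int32(387), array([301.491 , 245.2093]), array([0.4434, 0.2679]))
(np.int32(376), array([328.6888, 287.9282]), array([0.458 , 0.2513]))
(np.int32(329), array([242.1033, 287.617 ]), array([0.4234, 0.2452]))
(np.int32(63), array([316.0317, 323.746 ]), array([0.4569, 0.2329]))
(array([-16.2135,   6.9817,   0.1203]), np.float64(0.1474630888439914), np.float64(1.7484630888439914))
(array([-16.2341,   6.9772,   9.0202]), np.float64(0.1474630888439914), np.float64(1.7484630888439914))
```

Request:
{"fn": "servo_tool", "kwargs": {
  "commands": [
    [-3,1.2,0,0.03,1],
    [-6,2.4,0,0.06,1],
    [-9,3.8,0,0.09,1],
    [-12,5,0,0.12,1],
    [-15,6.4,0,0.147,1],
    [-16.4,7.0,0,0.147,1],
    [-16.4,7.0,0,0.147,1],
    [-16.4,7.0,0,0.147,1]
  ]
}}

```text
clock: 33.48
eef_pos: [0.5392, 0.0988, 0.0927]
tcp_rot: [0.696, 0.718, 0.001, -0.001]
ft_force: [0.2, 0.1, -2.3]
finger_gap: 0.632
```

Run:
```python
from h import *
o=env.get_obs();print(o['eef_pos'],o['finger_gap'])
for z in(.006,):print(to((*bed(0,-.020),z),1.571+YF))
w=env.capture("wrist");cv2.imwrite("pics/w9.png",w[:,:,::-1])
```

```text
[0.5392 0.0988 0.0927] 0.6315591725689556
(array([-0.1522,  0.0432,  8.6717]), np.float64(0.0012291206722929715), np.float64(1.6022291206722927))
```

View pics/w9.png

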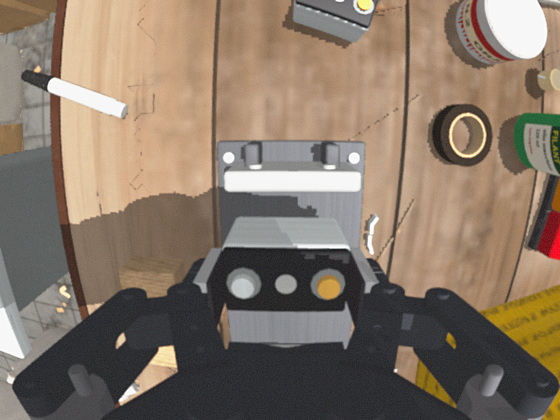

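Run:
```python
from h import *
o=env.get_obs();i=cv2.imread("pics/w9.png")[:,:,::-1]
f=lambda u,v,z:onz("wrist",(u,v),z,o)[:2]
print("stop inner top",f(226,190,.064),f(360,190,.064),"bed corners",f(218,143,.01),f(365,142,.01),"bed edges",f(219,200,.01),f(365,205,.01))
zb=o['eef_pos'][2]+.005;print("lid far edge",f(223,250,zb+.048),f(348,250,zb+.048),"near",f(222,309,zb+.048),f(350,309,zb+.048))
print(f(243,285,zb+.053),f(286,285,zb+.05),f(328,286,zb+.053))
```

```text
stop inner top [0.4986 0.1198] [0.5859 0.1227] bed corners [0.4822 0.1463] [0.6004 0.1512] bed edges [0.4827 0.0991] [0.6046 0.0988]
lid far edge [0.5117 0.1127] [0.5632 0.1143] near [0.5099 0.0835] [0.5673 0.0853]
[0.5204 0.0994] [0.5381 0.0986] [0.5554 0.1001]
```

The held cell is square over the bed just inside the stop. I'll correct x by 2.5 mm and y by 1.5 mm, then lower it.

Request:
{"fn": "servo_tool", "kwargs": {
  "commands": [
    [0.15,0.25,2,0,1],
    [0.15,0.25,4.5,0,1],
    [0.15,0.25,7,0,1],
    [0.15,0.25,8,0,1],
    [0.15,0.25,8.4,0,1],
    [0.15,0.25,8.6,0,1],
    [0.15,0.25,8.6,0,1]
  ]
}}

```text
clock: 34.4
eef_pos: [0.5422, 0.1009, 0.0076]
tcp_rot: [0.696, 0.718, 0.001, -0.001]
ft_force: [-0.3, -0.5, -3.0]
finger_gap: 0.636
```

Request:
{"fn": "servo_tool", "kwargs": {
  "commands": [
    [0,0,0.1,0,1],
    [0,0,0.1,0,1]
  ]
}}

```text
clock: 34.65
eef_pos: [0.5425, 0.1009, 0.007]
tcp_rot: [0.696, 0.718, 0.001, -0.001]
ft_force: [-0.1, 0.4, -3.5]
finger_gap: 0.638
```

Request:
{"fn": "servo_tool", "kwargs": {
  "commands": [
    [0,0,0.2,0,1],
    [0,0,0.3,0,1],
    [0,0,0.3,0,1]
  ]
}}

```text
clock: 35.02
eef_pos: [0.5427, 0.1009, 0.0051]
tcp_rot: [0.696, 0.718, 0.002, -0.0]
ft_force: [-2.4, -0.7, 5.5]
finger_gap: 0.637
```

Request:
{"fn": "servo_tool", "kwargs": {
  "commands": [
    [0,0,0,0,0.25],
    [0,0,0,0,0.25],
    [0,0,0,0,0.2],
    [0,0,-3,0,0.2],
    [0,0,-7,0,0.1],
    [0,0,-11,0,0.1],
    [4,1,-17,0,0.1],
    [8,2,-20,0,0.1],
    [11.5,2,-20,0,0.1],
    [11.5,2,-20,0,0.1],
    [11.5,2,-20,0,0.1]
  ]
}}

```text
clock: 36.4
eef_pos: [0.5583, 0.2155, 0.2049]
tcp_rot: [0.696, 0.718, 0.001, -0.0]
ft_force: [0.4, -0.5, -0.5]
finger_gap: 0.901
```

```bash
sed -i 's/^S=np.*/S=np.array([.5415,.1195]);YF=.03/' h.py
python3 - <<'E'
from h import *
o=env.get_obs();w=env.capture("wrist");cv2.imwrite("pics/w10.png",w[:,:,::-1])
print(o['eef_pos'],to(o['eef_pos'])[2])
for g,z in(((.5684,.256),.052),((.437,.4016),.052),(bed(0,-.0175),.062)):
  for s in spots(w,o,np.array(g),rad=.035,z=z):print(s)
  print()
t=env.capture("top")
for s in spots(t,None,bed(0,-.0175),cam="top",rad=.035,z=.062):print("top",s)
E
```

```text
[0.5583 0.2155 0.2049] 1.601989155387507
(np.int32(17), array([310.4706, 133.5882]), array([0.5806, 0.2696]))
(np.int32(149), array([282.0403, 139.8523]), array([0.5522, 0.2622]))
(np.int32(77), array([298.7273, 145.3896]), array([0.5692, 0.2571]))
(np.int32(134), array([315.3507, 151.0224]), array([0.5863, 0.2521]))

(np.int32(92), array([193.5217,   6.1739]), array([0.4558, 0.4049]))
(np.int32(35), array([203.4,  10.4]), array([0.4669, 0.3991]))
(np.int32(97), array([161.2474,  11.8866]), array([0.4198, 0.402 ]))
(np.int32(52), array([176.9615,   9.6731]), array([0.4377, 0.4025]))

(np.int32(899), array([270.1379, 267.4705]), array([0.5434, 0.1268]))
(np.int32(100), array([252.1 , 287.19]), array([0.5236, 0.1013]))
(np.int32(97), array([284.1443, 287.8351]), array([0.5594, 0.1019]))
(np.int32(47), array([267.9574, 287.0426]), array([0.5413, 0.1023]))

top (np.int32(136), array([255.9412, 208.9632]), array([0.5473, 0.128 ]))
top (np.int32(12), array([265.5, 210.5]), array([0.5423, 0.1002]))
top (np.int32(19), array([265.6316, 216.7368]), array([0.5241, 0.1001]))
```

Run:
```python
from h import *
for z in(.08,-.007):print(to((.5697,.258,z),1.571-.284))
```

```text
(array([ 4.2385,  1.2418, 12.5204]), np.float64(0.31456195080918725), np.float64(1.6015619508091874))
(array([ 4.2165,  1.2305, 21.2203]), np.float64(0.31456195080918725), np.float64(1.6015619508091874))
```

Request:
{"fn": "servo_tool", "kwargs": {
  "commands": [
    [2,0.6,4,0.1,0.1],
    [4.2,1.2,8,0.2,0.1],
    [4.2,1.2,11,0.31,0.1],
    [4.2,1.2,12.5,0.31,0.1],
    [4.2,1.2,15.5,0.31,0.1],
    [4.2,1.2,19,0.31,0.1],
    [4.2,1.2,21,0.31,0.1],
    [4.2,1.2,21,0.31,0.1],
    [4.2,1.2,21,0.31,0.5],
    [4.2,1.2,21,0.31,0.5],
    [4.2,1.2,21,0.31,1],
    [4.2,1.2,21,0.31,1],
    [4.2,1.2,21,0.31,1]
  ]
}}

```text
clock: 38.12
eef_pos: [0.5709, 0.2581, -0.0026]
tcp_rot: [0.799, 0.602, 0.003, 0.0]
ft_force: [-0.6, -1.3, 5.6]
finger_gap: 0.633
```

Request:
{"fn": "servo_tool", "kwargs": {
  "commands": [
    [0,0,-3,0,1],
    [0,0,-7,0,1],
    [0,0,-10,0,1],
    [0,0,-10,0,1],
    [0,0,-10,0,1]
  ]
}}

```text
clock: 38.75
eef_pos: [0.5697, 0.2575, 0.0959]
tcp_rot: [0.799, 0.602, 0.002, -0.0]
ft_force: [-0.0, -0.5, -4.4]
finger_gap: 0.633
```

Run:
```python
from h import *
o=env.get_obs();print(o['eef_pos'],o['ft_force'],o['finger_gap'])
w=env.capture("wrist");cv2.imwrite("pics/w11.png",w[:,:,::-1])
for s in spots(w,o,o['eef_pos'][:2],rad=.035,z=o['eef_pos'][2]+.005+.053):print(s)
print(to((*bed(0,-.052),o['eef_pos'][2]),1.571+YF))
```

```text
[0.5697 0.2575 0.0959] [-0.0197 -0.4604 -4.379 ] 0.6334484083155743
(np.int32(298), array([314.2953, 243.2282]), array([0.5844, 0.2733]))
(np.int32(288), array([242.7604, 285.4097]), array([0.5516, 0.2631]))
(np.int32(339), array([327.9912, 285.6195]), array([0.5853, 0.2534]))
(np.int32(65), array([342.8154, 312.9077]), array([0.5885, 0.238 ]))
(np.int32(52), array([244.2308, 338.2308]), array([0.543 , 0.2367]))
(array([-18.9685,   2.701 ,  -0.101 ]), np.float64(-0.30918011409963686), np.float64(1.291819885900363))
```

Request:
{"fn": "servo_tool", "kwargs": {
  "commands": [
    [-3,0.4,0,-0.06,1],
    [-6,0.9,0,-0.12,1],
    [-9,1.3,0,-0.18,1],
    [-12,1.8,0,-0.24,1],
    [-15,2.2,0,-0.31,1],
    [-17.5,2.5,0,-0.31,1],
    [-19,2.7,0,-0.31,1],
    [-19,2.7,0,-0.31,1],
    [-19,2.7,0,-0.31,1]
  ]
}}

```text
clock: 39.92
eef_pos: [0.543, 0.0679, 0.0945]
tcp_rot: [0.696, 0.718, 0.002, -0.0]
ft_force: [0.4, 0.1, -3.7]
finger_gap: 0.633
```

Run:
```python
from h import *
o=env.get_obs();print(o['eef_pos'],o['ft_force'],o['finger_gap'])
print(to((*bed(0,-.052),.0085),1.571+YF))
```

```text
[0.543  0.0679 0.0945] [ 0.3622  0.1076 -3.6649] 0.6333656630689015
(array([-0.0575, -0.0136,  8.6028]), np.float64(0.0012048686469583458), np.float64(1.6022048686469585))
```

Request:
{"fn": "servo_tool", "kwargs": {
  "commands": [
    [-0.1,0,2,0,1],
    [-0.1,0,4.5,0,1],
    [-0.1,0,7,0,1],
    [-0.1,0,8,0,1],
    [-0.1,0,8.5,0,1],
    [-0.1,0,8.8,0,1],
    [-0.1,0,8.8,0,1]
  ]
}}

```text
clock: 40.8
eef_pos: [0.5439, 0.0673, 0.0075]
tcp_rot: [0.696, 0.718, 0.002, 0.0]
ft_force: [-0.9, 0.4, -1.4]
finger_gap: 0.632
```

Request:
{"fn": "servo_tool", "kwargs": {
  "commands": [
    [0,0,0.1,0,1],
    [0,0,0.1,0,1],
    [0,0,0,0,0.25],
    [0,0,0,0,0.25],
    [0,0,0,0,0.2],
    [0,0,-3,0,0.2],
    [0,0,-7,0,0.1],
    [0,0,-11,0,0.1],
    [5,-1.5,-16,0,0.1],
    [10,-3,-18,0,0.1],
    [15,-4.5,-18,0,0.1],
    [20,-6,-18,0,0.1],
    [25,-8,-18,0,0.1],
    [28,-9,-18,0,0.1],
    [28,-9,-18,0,0.1],
    [28,-9,-18,0,0.1]
  ]
}}

```text
clock: 42.8
eef_pos: [0.4447, 0.3434, 0.1879]
tcp_rot: [0.696, 0.718, 0.002, 0.0]
ft_force: [0.3, 0.6, 0.2]
finger_gap: 0.902
```

Run:
```python
from h import *
o=env.get_obs();w=env.capture("wrist");cv2.imwrite("pics/w12.png",w[:,:,::-1])
print(o['eef_pos'],to(o['eef_pos'])[2])
for s in spots(w,o,np.array((.437,.4016)),rad=.035,z=.052):print(s)
t=env.capture("top");cv2.imwrite("pics/t12.png",t[:,:,::-1])
for s in spots(t,None,bed(0,-.034),cam="top",rad=.04,z=.062):print("top",s)
h=cv2.cvtColor(w,cv2.COLOR_RGB2HSV);m=cv2.inRange(h,(3,90,50),(15,220,170))
m=cv2.morphologyEx(m,cv2.MORPH_OPEN,np.ones((3,3)))
g=proj("wrist",(.57,.332,.05),o);print(g)
for c in cv2.findContours(m,0,2)[0]:
    if cv2.contourArea(c)>300:print(cv2.contourArea(c),cv2.approxPolyDP(c,3,True)[:,0].tolist())
```

```text
[0.4447 0.3434 0.1879] 1.6014429070321232
(np.int32(143), array([293.8042, 150.2448]), array([0.4506, 0.3814]))
(np.int32(161), array([256.7702, 155.5093]), array([0.4153, 0.3754]))
(np.int32(78), array([275.2692, 153.0641]), array([0.433 , 0.3782]))
top (np.int32(12), array([276.6667, 203.5833]), array([0.562 , 0.0672]))
top (np.int32(12), array([265.5, 210.5]), array([0.5423, 0.1002]))
top (np.int32(17), array([265.4706, 216.6471]), array([0.5243, 0.1005]))
top (np.int32(20), array([277.1 , 215.95]), array([0.5258, 0.0666]))
[405.7438 203.5639]
360.5 [[463, 284], [464, 292], [472, 292], [477, 283], [476, 292], [481, 294], [495, 286], [474, 273]]
554.5 [[404, 236], [407, 242], [397, 243], [405, 247], [401, 248], [402, 253], [390, 254], [398, 260], [407, 251], [416, 253], [422, 259], [418, 263], [410, 259], [415, 264], [413, 271], [419, 265], [423, 269], [428, 253], [424, 254], [422, 249], [426, 239], [421, 237], [418, 246], [414, 242], [416, 234]]
3272.5 [[329, 190], [317, 193], [319, 196], [314, 199], [312, 226], [316, 239], [311, 242], [311, 250], [322, 254], [318, 260], [311, 259
[... 871 characters left out ...]
102], [349, 97], [355, 100], [356, 95], [358, 99], [365, 98], [367, 106], [374, 105], [373, 99], [382, 103], [379, 98], [383, 92], [422, 88], [422, 83], [415, 81], [412, 86], [413, 80], [406, 80], [405, 84], [393, 74], [349, 75], [351, 83], [344, 87], [341, 75]]
7330.0 [[172, 261], [180, 255], [175, 230], [177, 210], [173, 209], [178, 41], [244, 37], [320, 40], [320, 57], [324, 58], [319, 63], [324, 60], [326, 66], [336, 66], [333, 59], [340, 61], [340, 65], [398, 64], [406, 55], [414, 59], [416, 51], [423, 52], [425, 58], [447, 56], [490, 67], [500, 66], [499, 59], [435, 43], [328, 29], [225, 27], [167, 31], [164, 137], [166, 185], [173, 188], [167, 190], [169, 222], [173, 223], [169, 224]]
```

Cell 3 has been knocked aside, from (.437,.402) to (.433,.378). I'll check clearance to the red look-alike before reaching.

Run:
```python
from h import *
o=env.get_obs();w=cv2.imread("pics/w12.png")[:,:,::-1].copy();h=cv2.cvtColor(w,cv2.COLOR_RGB2HSV)
m=cv2.inRange(h,(0,180,110),(4,255,255))|cv2.inRange(h,(176,180,110),(179,255,255))
for c in cv2.findContours(m,0,2)[0]:
    if cv2.contourArea(c)>300:
        r=cv2.boxPoints(cv2.minAreaRect(c));print(r.tolist(),[onz("wrist",q,.048,o)[:2].round(3).tolist() for q in r])
for z in(.08,-.007):print(to((.4335,.3785,z),1.571+.168))
```

```text
[[181.9049530029297, 181.64590454101562], [216.89512634277344, 167.9541015625], [236.72462463378906, 218.6295166015625], [201.7344512939453, 232.32131958007812]] [[0.338, 0.347], [0.376, 0.361], [0.395, 0.31], [0.358, 0.293]]
[[396.8736572265625, 75.28582763671875], [399.394287109375, 60.72209167480469], [469.3748779296875, 72.83412170410156], [466.854248046875, 87.39785766601562]] [[0.551, 0.462], [0.553, 0.477], [0.637, 0.478], [0.634, 0.461]]
(array([ 3.569 , -1.0788, 10.8051]), np.float64(-0.13802022848937856), np.float64(1.600979771510621))
(array([ 3.5457, -1.1084, 19.5051]), np.float64(-0.13802022848937856), np.float64(1.600979771510621))
```

Request:
{"fn": "servo_tool", "kwargs": {
  "commands": [
    [1.8,-0.5,4,-0.07,0.22],
    [3.5,-1.1,8,-0.138,0.22],
    [3.5,-1.1,11,-0.138,0.22],
    [3.5,-1.1,12,-0.138,0.22],
    [3.5,-1.1,12,-0.138,0.22]
  ]
}}

```text
clock: 43.52
eef_pos: [0.4337, 0.3771, 0.0682]
tcp_rot: [0.646, 0.764, 0.002, 0.0]
ft_force: [0.1, -0.4, 0.6]
finger_gap: 0.778
```

Run:
```python
from h import *
o=env.get_obs();w=env.capture("wrist");cv2.imwrite("pics/w13.png",w[:,:,::-1])
print(o['eef_pos'],to(o['eef_pos'])[2],o['finger_gap'])
for s in spots(w,o,np.array((.433,.378)),rad=.035,z=.052):print(s)
print(to((.4335,.3785,-.007),1.571+.168))
```

```text
[0.4337 0.3771 0.0682] 1.7378409918321363 0.7782068146352701
(np.int32(203), array([294.0049, 200.0099]), array([0.4344, 0.3962]))
(np.int32(215), array([314.4558, 225.5395]), array([0.4498, 0.3822]))
(np.int32(119), array([257.0672, 227.6387]), array([0.4147, 0.3749]))
(array([ 0.0801, -0.0869,  7.6116]), np.float64(-0.0011590081678636288), np.float64(1.7378409918321363))
```

Request:
{"fn": "servo_tool", "kwargs": {
  "commands": [
    [0.15,-0.1,2.5,0,0.22],
    [0.15,-0.1,5,0,0.22],
    [0.15,-0.1,7,0,0.22],
    [0.15,-0.1,7.4,0,0.22],
    [0.15,-0.1,7.4,0,0.22]
  ]
}}

```text
clock: 44.2
eef_pos: [0.434, 0.3796, -0.0036]
tcp_rot: [0.646, 0.764, 0.004, 0.001]
ft_force: [0.1, -0.1, 1.0]
finger_gap: 0.777
```

Request:
{"fn": "servo_tool", "kwargs": {
  "commands": [
    [0,0,0,0,0.5],
    [0,0,0,0,0.5],
    [0,0,0,0,1],
    [0,0,0,0,1],
    [0,0,0,0,1]
  ]
}}

```text
clock: 44.82
eef_pos: [0.4349, 0.3803, -0.0021]
tcp_rot: [0.646, 0.764, 0.005, 0.001]
ft_force: [-0.5, 0.1, 6.4]
finger_gap: 0.632
```

Request:
{"fn": "servo_tool", "kwargs": {
  "commands": [
    [0,0,-3,0,1],
    [0,0,-7,0,1],
    [0,0,-10,0,1],
    [0,0,-10,0,1],
    [0,0,-10,0,1]
  ]
}}

```text
clock: 45.45
eef_pos: [0.4335, 0.3791, 0.0963]
tcp_rot: [0.646, 0.764, 0.004, 0.001]
ft_force: [0.4, 0.6, -2.9]
finger_gap: 0.634
```

Run:
```python
from h import *
o=env.get_obs();print(o['eef_pos'],o['ft_force'],o['finger_gap'])
w=env.capture("wrist");cv2.imwrite("pics/w14.png",w[:,:,::-1])
for s in spots(w,o,o['eef_pos'][:2],rad=.035,z=o['eef_pos'][2]+.005+.053):print(s)
print(to((*bed(0,-.086),o['eef_pos'][2]),1.571+YF))
```

```text
[0.4335 0.3791 0.0963] [ 0.3842  0.5512 -2.8722] 0.6335673096509399
(np.int32(241), array([320.7386, 244.9253]), array([0.4421, 0.4   ]))
(np.int32(347), array([327.9308, 286.7061]), array([0.4489, 0.3821]))
(np.int32(299), array([243.1873, 287.2742]), array([0.4145, 0.3762]))
(array([-35.896 ,   5.2019,  -0.1351]), np.float64(0.1365159105706244), np.float64(1.7375159105706246))
```

Request:
{"fn": "servo_tool", "kwargs": {
  "commands": [
    [-3,0.4,0,0.03,1],
    [-6.5,0.9,0,0.06,1],
    [-10,1.4,0,0.09,1],
    [-13.5,1.9,0,0.12,1],
    [-17,2.5,0,0.137,1],
    [-20.5,3,0,0.137,1],
    [-24,3.5,0,0.137,1],
    [-27.5,4,0,0.137,1],
    [-31,4.5,0,0.137,1],
    [-34,4.9,0,0.137,1],
    [-35.9,5.2,0,0.137,1],
    [-35.9,5.2,0,0.137,1],
    [-35.9,5.2,0,0.137,1]
  ]
}}

```text
clock: 47.12
eef_pos: [0.5436, 0.0341, 0.0944]
tcp_rot: [0.696, 0.718, 0.003, -0.0]
ft_force: [0.1, 0.8, -2.6]
finger_gap: 0.634
```

Run:
```python
from h import *
o=env.get_obs();print(o['eef_pos'],o['ft_force'],o['finger_gap'],o['tcp_rot'])
print(to((*bed(0,-.086),.0075),1.571+YF))
```

```text
[0.5436 0.0341 0.0944] [ 0.064   0.8323 -2.6053] 0.6339925146190696 [ 0.6964  0.7177  0.0031 -0.0002]
(array([-0.0959,  0.0057,  8.6934]), np.float64(-9.146204705512417e-05), np.float64(1.6009085379529446))
```

Request:
{"fn": "servo_tool", "kwargs": {
  "commands": [
    [-0.1,0,2,0,1],
    [-0.1,0,4.5,0,1],
    [-0.1,0,7,0,1],
    [-0.1,0,8,0,1],
    [-0.1,0,8.5,0,1],
    [-0.1,0,8.8,0,1],
    [-0.1,0,8.9,0,1],
    [-0.1,0,8.9,0,1]
  ]
}}

```text
clock: 48.12
eef_pos: [0.5443, 0.034, 0.0079]
tcp_rot: [0.696, 0.718, 0.004, 0.0]
ft_force: [-6.7, 1.5, 10.5]
finger_gap: 0.633
```

Request:
{"fn": "servo_tool", "kwargs": {
  "commands": [
    [0,0,0,0,0.25],
    [0,0,0,0,0.25],
    [0,0,0,0,0.2],
    [0,0,-3,0,0.2],
    [0,0,-7,0,0.1],
    [0,0,-11,0,0.1],
    [5,0,-16,0,0.1],
    [10,0.5,-18,0,0.1],
    [15,1,-18,0,0.1],
    [20,1.5,-18,0,0.1],
    [25,2,-18,0,0.1],
    [27,2.2,-18,0,0.1],
    [27,2.2,-18,0,0.1],
    [27,2.2,-18,0,0.1]
  ]
}}

```text
clock: 49.88
eef_pos: [0.557, 0.3024, 0.1895]
tcp_rot: [0.697, 0.717, 0.004, 0.0]
ft_force: [-0.5, -0.1, 0.6]
finger_gap: 0.901
```

Run:
```python
from h import *
o=env.get_obs();w=env.capture("wrist");cv2.imwrite("pics/w15.png",w[:,:,::-1])
print(o['eef_pos'],to(o['eef_pos'])[2])
t=env.capture("top");cv2.imwrite("pics/t15.png",t[:,:,::-1])
for s in spots(t,None,bed(0,-.05),cam="top",rad=.06,z=.062):print("top",s[1],s[2])
g=proj("wrist",(.57,.332,.05),o);print(g)
h=cv2.cvtColor(w,cv2.COLOR_RGB2HSV);m=cv2.inRange(h,(3,120,40),(13,230,140));x,y=g.astype(int)
q=np.zeros_like(m);q[max(y-45,0):y+45,x-45:x+45]=m[max(y-45,0):y+45,x-45:x+45]
q=cv2.morphologyEx(q,cv2.MORPH_OPEN,np.ones((5,5)))
c=max(cv2.findContours(q,0,2)[0],key=cv2.contourArea);print(cv2.contourArea(c),cv2.approxPolyDP(c,3,True)[:,0].tolist(),cv2.minAreaRect(c))
cropsave(np.vstack([w[max(y-60,0):max(y-60,0)+120,x-70:x+70],t[160:280,170:310]]),(0,0,140,240),2.5,"pics/c15.png")
print(x-70,max(y-60,0))
```

```text
[0.557  0.3024 0.1895] 1.5998354081915378
top [255.913  209.3551] [0.5462 0.1281]
top [265.5 210.5] [0.5423 0.1002]
top [265.4706 216.6471] [0.5243 0.1005]
top [277.1  215.95] [0.5258 0.0666]
top [289.1111 215.5556] [0.5263 0.0316]
[300.1897 159.0664]Traceback (most recent call last):
  File "<stdin>", line 10, in <module>
ValueError: max() iterable argument is empty
```

Run:
```python
from h import *
o=env.get_obs();w=cv2.imread("pics/w15.png")[:,:,::-1].copy();t=cv2.imread("pics/t15.png")[:,:,::-1]
h=cv2.cvtColor(w,cv2.COLOR_RGB2HSV);print(h[159,300],h[165,305],h[150,290])
x,y=300,159
cropsave(np.hstack([w[y-70:y+50,x-70:x+70],t[160:280,170:310]]),(0,0,280,120),2.8,"pics/c15.png")
```

```text
[ 12 149 161] [ 11 126 152] [ 11 136 148]
```

View pics/c15.png

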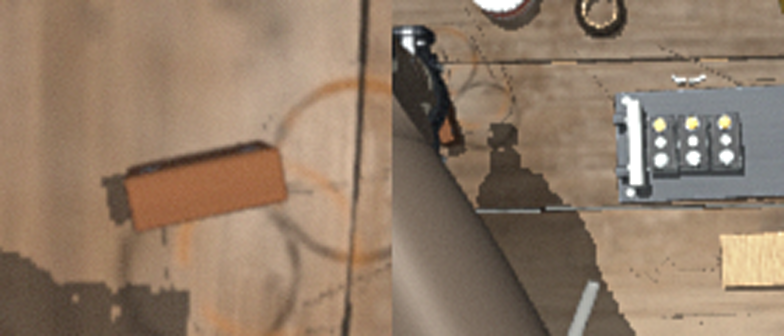

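The three cells stand in line against the stop. The board's top face has crop corners (128,178), (277,148), (287,195) and (138,230), and nothing is near it.

Run:
```python
from h import *
o=env.get_obs()
P=np.array([onz("wrist",(230+(x+.5)/2.8-.5,89+(y+.5)/2.8-.5),.05,o)[:2] for x,y in((128,178),(277,148),(287,195),(138,230))])
c=P.mean(0);d=P[1]-P[0]+P[2]-P[3];yw=np.arctan2(d[1],d[0]);print(P,c,np.linalg.norm(d)/2,np.linalg.norm(P[0]-P[3]),yw)
for z in(.08,-.007):print(to((*c,z),1.571+yw))
```

```text
[[0.546  0.3377]
 [0.5973 0.35  ]
 [0.6017 0.3336]
 [0.5499 0.3195]] [0.5737 0.3352] 0.0532141967748245 0.01861721984640818 0.25080448506269093
(array([ 3.2038,  1.6761, 11.0073]), np.float64(-0.22220971182366522), np.float64(1.5995947732390259))
(array([ 3.1585,  1.6219, 19.707 ]), np.float64(-0.22220971182366522), np.float64(1.5995947732390259))
```

Request:
{"fn": "servo_tool", "kwargs": {
  "commands": [
    [1.6,0.8,4,-0.11,0.1],
    [3.2,1.7,8,-0.22,0.1],
    [3.2,1.7,11,-0.22,0.1],
    [3.2,1.7,15,-0.22,0.1],
    [3.2,1.7,18,-0.22,0.1],
    [3.2,1.7,19.5,-0.22,0.1],
    [3.2,1.7,19.5,-0.22,0.1],
    [3.2,1.7,19.5,-0.22,0.5],
    [3.2,1.7,19.5,-0.22,0.5],
    [3.2,1.7,19.5,-0.22,1],
    [3.2,1.7,19.5,-0.22,1],
    [3.2,1.7,19.5,-0.22,1]
  ]
}}

```text
clock: 51.48
eef_pos: [0.5758, 0.3363, -0.0027]
tcp_rot: [0.614, 0.789, 0.006, 0.002]
ft_force: [0.1, -0.0, 6.4]
finger_gap: 0.642
```

Request:
{"fn": "servo_tool", "kwargs": {
  "commands": [
    [0,0,-3,0,1],
    [0,0,-7,0,1],
    [0,0,-10,0,1],
    [0,0,-10,0,1],
    [0,0,-10,0,1]
  ]
}}

```text
clock: 52.1
eef_pos: [0.5744, 0.3354, 0.0963]
tcp_rot: [0.614, 0.789, 0.005, 0.001]
ft_force: [-0.3, 0.5, -0.4]
finger_gap: 0.641
```

Run:
```python
from h import *
o=env.get_obs();print(o['eef_pos'],o['ft_force'],o['finger_gap'])
w=env.capture("wrist");cv2.imwrite("pics/w16.png",w[:,:,::-1])
h=cv2.cvtColor(w,cv2.COLOR_RGB2HSV);m=cv2.inRange(h,(5,110,60),(14,230,200));m[:230]=0;m[345:]=0;m[:,:215]=0;m[:,355:]=0
m=cv2.morphologyEx(m,cv2.MORPH_OPEN,np.ones((5,5)));c=max(cv2.findContours(m,0,2)[0],key=cv2.contourArea)
b=cv2.boxPoints(cv2.minAreaRect(c));print(b.tolist())
P=np.array([onz("wrist",q,o['eef_pos'][2]+.0035+.05,o)[:2] for q in b]);W=R.from_quat(o['tcp_rot']).as_matrix()
print(P.mean(0),W.T[:2,:2]@(P.mean(0)-o['eef_pos'][:2]),[np.linalg.norm(P[k]-P[k-1]) for k in(1,2)])
print(to((*bed(0,-.115),o['eef_pos'][2]),1.571+YF))
```

```text
[0.5744 0.3354 0.0963] [-0.3112  0.5064 -0.4224] 0.6411360565993586
[[223.0, 299.9999694824219], [223.0, 256.9999694824219], [348.0, 256.9999694824219], [348.0, 299.9999694824219]]
[0.5722 0.3363] [ 0.0014 -0.0019] [np.float64(0.020960581982392187), np.float64(0.051786034102301086)]
(array([-31.3288, -10.9683,  -0.2793]), np.float64(0.21868481494726044), np.float64(1.8196848149472602))
```

Request:
{"fn": "servo_tool", "kwargs": {
  "commands": [
    [-3,-1,0,0.05,1],
    [-6,-2,0,0.1,1],
    [-9,-3.1,0,0.15,1],
    [-12,-4.2,0,0.2,1],
    [-15.5,-5.4,0,0.219,1],
    [-19,-6.6,0,0.219,1],
    [-22.5,-7.8,0,0.219,1],
    [-26,-9,0,0.219,1],
    [-29.5,-10.3,0,0.219,1],
    [-31.6,-11,0,0.219,1],
    [-31.6,-11,0,0.219,1],
    [-31.6,-11,0,0.219,1]
  ]
}}

```text
clock: 53.65
eef_pos: [0.5448, 0.0023, 0.0926]
tcp_rot: [0.696, 0.718, 0.004, -0.0]
ft_force: [0.3, 1.2, -1.4]
finger_gap: 0.639
```

Run:
```python
from h import *
o=env.get_obs();print(o['eef_pos'],o['ft_force'],o['finger_gap'],o['tcp_rot'])
print(to((*bed(0,-.1175),.007),1.571+YF))
```

```text
[0.5448 0.0023 0.0926] [ 0.2685  1.2351 -1.4374] 0.6389166635101302 [ 0.6964  0.7176  0.0043 -0.0001]
(array([-0.0812, -0.0314,  8.5548]), np.float64(-0.0002478932073177731), np.float64(1.600752106792682))
```

Request:
{"fn": "servo_tool", "kwargs": {
  "commands": [
    [-0.1,0,2,0,1],
    [-0.1,0,4.5,0,1],
    [-0.1,0,7,0,1],
    [-0.1,0,8,0,1],
    [-0.1,0,8.4,0,1],
    [-0.1,0,8.6,0,1],
    [-0.1,0,8.7,0,1],
    [-0.1,0,8.7,0,1]
  ]
}}

```text
clock: 54.65
eef_pos: [0.5458, 0.0022, 0.0073]
tcp_rot: [0.696, 0.718, 0.005, 0.0]
ft_force: [-3.5, 0.7, 5.6]
finger_gap: 0.638
```

Request:
{"fn": "servo_tool", "kwargs": {
  "commands": [
    [0,0,0,0,0.25],
    [0,0,0,0,0.25],
    [0,0,0,0,0.2],
    [0,0,-3,0,0.2],
    [0,0,-7,0,0.1],
    [0,0,-11,0,0.1],
    [0,0,-16,0,0.1],
    [0,0,-16,0,0.1]
  ]
}}

```text
clock: 55.65
eef_pos: [0.547, 0.001, 0.1717]
tcp_rot: [0.696, 0.718, 0.008, 0.003]
ft_force: [0.3, 0.2, 0.6]
finger_gap: 0.901
```

Run:
```python
from h import *
o=env.get_obs();w=env.capture("wrist");cv2.imwrite("pics/w17.png",w[:,:,::-1])
print(o['eef_pos'],to(o['eef_pos'])[2],o['qpos'])
for s in spots(w,o,bed(0,-.05),rad=.06,z=.062):print(s[0],s[2])
h=cv2.cvtColor(w,cv2.COLOR_RGB2HSV);g=proj("wrist",(.5455,.003,.06),o);print(g)
m=cv2.inRange(h,(5,110,60),(14,230,200));m=cv2.morphologyEx(m,cv2.MORPH_OPEN,np.ones((5,5)))
for c in cv2.findContours(m,0,2)[0]:
    r=cv2.minAreaRect(c)
    if np.hypot(*(np.array(r[0])-g))<40:
        P=np.array([onz("wrist",q,.06,o)[:2] for q in cv2.boxPoints(r)]);print(r,P.mean(0),P.tolist())
```

```text
[0.547  0.001  0.1717] 1.6008965150426715 [-0.0023  0.155  -0.0645  1.3363  0.007   1.5385]
1468 [0.5415 0.1264]
206 [0.5235 0.0994]
189 [0.5589 0.1   ]
104 [0.5411 0.0997]
15 [0.5367 0.0812]
134 [0.602  0.0699]
202 [0.5249 0.066 ]
197 [0.5601 0.0666]
99 [0.5425 0.0663]
55 [0.542  0.0479]
196 [0.5251 0.0319]
182 [0.5606 0.033 ]
92 [0.5427 0.0324]
[283.4524 192.7007]
((281.5, 190.5), (25.0, 59.0), 90.0) [0.5437 0.0049] [[0.5168870202361568, 0.01581115336442479], [0.5698529990413549, 0.01722618004653286], [0.5709661137320622, -0.0059445201690081495], [0.5170470067285315, -0.0073506261762764785]]
```

All four pieces are in line, with x at 0.541-0.544. Now back to the crank handle, last left at (.564,-.234).

Run:
```python
from h import *
t=env.capture("top");o=env.get_obs()
print(to((.5639,-.234,.19)),to((.5639,-.234,.097)))
```

```text
(array([-23.5354,   1.2102,  -2.4009]), 0, np.float64(1.6008812974725448)) (array([-23.5976,   1.1306,   6.8986]), 0, np.float64(1.6008812974725448))
```

Request:
{"fn": "servo_tool", "kwargs": {
  "commands": [
    [-3,0.2,-2.4,0,0.1],
    [-6.5,0.4,-2.4,0,0.1],
    [-10,0.6,-2.4,0,0.1],
    [-13.5,0.8,-2.4,0,0.1],
    [-17,0.9,-2.4,0,0.2],
    [-20.5,1,-2.4,0,0.3],
    [-23.5,1.2,-2.4,0,0.3],
    [-23.5,1.2,-2.4,0,0.3],
    [-23.5,1.2,-2.4,0,0.3]
  ]
}}

```text
clock: 56.88
eef_pos: [0.5632, -0.2331, 0.1886]
tcp_rot: [0.696, 0.718, 0.005, -0.001]
ft_force: [-0.2, 1.1, 0.7]
finger_gap: 0.701
```

Run:
```python
from h import *
o=env.get_obs();w=env.capture("wrist");cv2.imwrite("pics/w18.png",w[:,:,::-1]);print(o['eef_pos'],to((.5639,-.234,.097)))
g=proj("wrist",(.5639,-.234,.15),o);print(g)
# bright cap of handle: brightness along rows/cols round expected top
gy=cv2.cvtColor(w,cv2.COLOR_RGB2GRAY);x,y=g.astype(int)
for r in range(y-30,y+31,6):print(r,gy[r,x-36:x+37:6])
```

```text
[ 0.5632 -0.2331  0.1886] (array([-0.1926, -0.0179,  9.2087]), 0, np.float64(1.6014337591726184))
[288.034  219.8895]
189 [124  75  83  81 120 143 148 129 133 144 147 145 136]
195 [ 74  73  76  79  80  35  41  88 141 149 142 146 132]
201 [ 75  72  74  81  46  35  45  37 136 151 143 143 129]
207 [ 74  74  71  82  32  30  55  44 132 147 146 143 130]
213 [ 70  71  68  80  33 129 249 104  86 142 146 142 129]
219 [ 71  71  75  82  32 157 160 168 127 149 152 141 129]
225 [ 90  65  76  77 137 164 168 166 136 147 147 136 122]
231 [130  83  95 131 146 125 100 134 134 146 151 132 130]
237 [128  83  96 126 147 129 101 132 136 145 144 133 129]
243 [129  88  95 133 149 129  99 128 133 151 147 127 125]
249 [111  81  96 129 144 132 103 126 135 150 150 128 127]
```

Request:
{"fn": "servo_tool", "kwargs": {
  "commands": [
    [-0.1,0,3,0,0.3],
    [-0.1,0,6,0,0.3],
    [-0.2,0,9,0,0.3],
    [-0.2,0,9,0,0.3],
    [-0.2,0,9,0,1],
    [-0.2,0,9,0,1],
    [-0.2,0,9,0,1],
    [-0.2,0,9,0,1],
    [-0.2,0,9,0,1]
  ]
}}

```text
clock: 58.05
eef_pos: [0.565, -0.2343, 0.1009]
tcp_rot: [0.696, 0.718, 0.006, 0.001]
ft_force: [0.0, 1.3, 6.9]
finger_gap: 0.194
```

Run:
```python
from h import *
o=env.get_obs();print(o['eef_pos'],o['finger_gap'])
arc(-2*np.pi,20)
```

```text
[ 0.565  -0.2343  0.1009] 0.19370280532919337
angle -1.3292980704946586 r 0.05024483684010131 F [0.0484 1.3348 6.8669] 58.05
[[-0.1, -1.6, -0.0], [0.3, -3.1, -0.0], [1.2, -4.4, -0.0], [2.4, -5.4, -0.0], [3.9, -5.9, -0.0], [5.4, -6.0, -0.0], [6.9, -5.6, -0.0], [8.3, -4.8, 0.0], [9.2, -3.6, 0.0], [9.8, -2.1, 0.0], [9.9, -0.5, 0.1], [9.5, 1.0, 0.1], [8.6, 2.3, 0.1], [7.4, 3.3, 0.1], [6.0, 3.8, 0.1], [4.4, 3.9, 0.1], [2.9, 3.5, 0.1], [1.6, 2.7, 0.0], [0.6, 1.5, 0.0], [0.0, -0.0, 0.0]]
```

Request:
{"fn": "servo_tool", "kwargs": {
  "commands": [
    [-0.1,-1.6,0,0,1],
    [0.3,-3.1,0,0,1],
    [1.2,-4.4,0,0,1],
    [2.4,-5.4,0,0,1],
    [3.9,-5.9,0,0,1],
    [5.4,-6.0,0,0,1],
    [6.9,-5.6,0,0,1],
    [8.3,-4.8,0,0,1],
    [9.2,-3.6,0,0,1],
    [9.8,-2.1,0,0,1],
    [9.9,-0.5,0,0,1],
    [9.5,1.0,0,0,1],
    [8.6,2.3,0,0,1],
    [7.4,3.3,0,0,1],
    [6.0,3.8,0,0,1],
    [4.4,3.9,0,0,1],
    [2.9,3.5,0,0,1],
    [1.6,2.7,0,0,1],
    [0.6,1.5,0,0,1],
    [0.0,0.0,0,0,1]
  ]
}}

```text
clock: 60.55
eef_pos: [0.5647, -0.2346, 0.101]
tcp_rot: [0.696, 0.718, 0.007, 0.001]
ft_force: [1.3, 6.8, 2.6]
finger_gap: 0.19
```

Run:
```python
from h import *
arc(-2*np.pi,20)
w=env.capture("wrist");cv2.imwrite("pics/w19.png",w[:,:,::-1])
```

```text
angle -1.337700286393574 r 0.05051433258013985 F [1.2626 6.8321 2.6085] 60.55
[[-0.0, -1.6, -0.0], [0.4, -3.1, -0.0], [1.3, -4.4, -0.0], [2.5, -5.4, -0.0], [3.9, -5.9, -0.0], [5.5, -6.0, -0.0], [7.0, -5.6, -0.0], [8.3, -4.7, 0.0], [9.3, -3.5, 0.0], [9.8, -2.0, 0.1], [9.9, -0.5, 0.1], [9.5, 1.0, 0.1], [8.6, 2.4, 0.1], [7.4, 3.3, 0.1], [6.0, 3.9, 0.1], [4.4, 4.0, 0.1], [2.9, 3.5, 0.1], [1.6, 2.7, 0.0], [0.6, 1.5, 0.0], [0.1, -0.0, 0.0]]
```

Request:
{"fn": "servo_tool", "kwargs": {
  "commands": [
    [-0.1,-1.6,0,0,1],
    [0.3,-3.1,0,0,1],
    [1.2,-4.4,0,0,1],
    [2.4,-5.4,0,0,1],
    [3.9,-5.9,0,0,1],
    [5.4,-6.0,0,0,1],
    [6.9,-5.6,0,0,1],
    [8.3,-4.8,0,0,1],
    [9.2,-3.6,0,0,1],
    [9.8,-2.1,0,0,1],
    [9.9,-0.5,0,0,1],
    [9.5,1.0,0,0,1],
    [8.6,2.3,0,0,1],
    [7.4,3.3,0,0,1],
    [6.0,3.8,0,0,1],
    [4.4,3.9,0,0,1],
    [2.9,3.5,0,0,1],
    [1.6,2.7,0,0,1],
    [0.6,1.5,0,0,1],
    [0.0,0.0,0,0,1]
  ]
}}

```text
clock: 63.1
eef_pos: [0.5613, -0.2352, 0.1011]
tcp_rot: [0.697, 0.717, 0.006, 0.0]
ft_force: [1.1, 5.3, -3.4]
finger_gap: 0.191
```

Run:
```python
from h import *
arc(0,1)
t=env.capture("top");cv2.imwrite("pics/t20.png",t[:,:,::-1])
for s in spots(t,None,bed(0,-.05),cam="top",rad=.1,z=.062):print("top",s[0],s[1],s[2])
print("plate/board row profile");g=proj("top",(*bed(-.0,-.13),.058));print(g)
r=int(round(g[1]));print(t[r,290:345].mean(1).astype(int))
```

```text
angle -1.405383880007226 r 0.05041942777163103 F [ 1.0528  5.2879 -3.4482] 63.1
[[0.0, -0.0, 0.0]]
top 137 [255.9343 209.4453] [0.5459 0.1281]
top 59 [304.9322 208.3051] [ 0.5466 -0.015 ]
top 12 [265.5 210.5] [0.5423 0.1002]
top 17 [265.4706 216.6471] [0.5243 0.1005]
top 20 [277.1  215.95] [0.5258 0.0666]
top 17 [289.     215.6471] [0.526  0.0319]
plate/board row profile
[303.3387 208.8739]
[245 117 103 120  71 104  72  92  96  93  92  93  91 122 255 255 228  75
 123 112  95 180 235 227 221 223 221 221 222 220 178 178 217 229 183 184
 230 181 200 208 203 228 191 198 197 161 203 185 177 199 141 167 159 172
 184]
```

Request:
{"fn": "servo_tool", "kwargs": {
  "commands": [
    [-0.1,-1.6,0,0,1],
    [0.3,-3.1,0,0,1],
    [1.2,-4.4,0,0,1],
    [2.4,-5.4,0,0,1],
    [3.9,-5.9,0,0,1],
    [5.4,-6.0,0,0,1],
    [6.9,-5.6,0,0,1],
    [8.3,-4.8,0,0,1],
    [9.2,-3.6,0,0,1],
    [9.8,-2.1,0,0,1],
    [9.9,-0.5,0,0,1],
    [9.5,1.0,0,0,1],
    [8.6,2.3,0,0,1],
    [7.4,3.3,0,0,1],
    [6.0,3.8,0,0,1],
    [4.4,3.9,0,0,1],
    [2.9,3.5,0,0,1],
    [1.6,2.7,0,0,1],
    [0.6,1.5,0,0,1],
    [0.0,0.0,0,0,1]
  ]
}}

```text
clock: 65.65
eef_pos: [0.5598, -0.2354, 0.1012]
tcp_rot: [0.697, 0.717, 0.007, -0.0]
ft_force: [1.4, 6.2, -6.7]
finger_gap: 0.192
```

Run:
```python
from h import *
arc(0,1);o=env.get_obs()
t=env.capture("top");cv2.imwrite("pics/t21.png",t[:,:,::-1])
for s in spots(t,None,bed(0,-.05),cam="top",rad=.09,z=.062):print("top",s[0],s[1],s[2])
for r in(206,209,212):print(t[r,290:325].mean(1).astype(int))
w=env.capture("wrist");cv2.imwrite("pics/w21.png",w[:,:,::-1])
for s in spots(w,o,bed(0,-.06),rad=.09,z=.062):print("w",s[0],s[1],s[2])
v=o['eef_pos'][:2]-[.553,-.1855];a0=np.arctan2(v[1],v[0])
print("to go",2.776-2*np.pi-a0);arc(2.776-2*np.pi-a0,8)
```

```text
angle -1.4361511260040847 r 0.05033013458609737 F [ 1.3986  6.2182 -6.6693] 65.65
[[0.0, -0.0, 0.0]]
top 136 [255.9485 209.5588] [0.5456 0.128 ]
top 61 [299.6721 209.1311] [0.5445 0.0004]
top 13 [264.4615 216.6923] [0.5243 0.1035]
top 15 [275.2 215.8] [0.5263 0.0721]
top 17 [286.4706 215.6471] [0.5262 0.0393]
[106  56  89  96  95  97  93  79 127 255 255 114  45  81 124 127 225 230
 225 224 224 221 223 223 204 121 217 221 200 218 213 191 233 202 221]
[106 108  98  97  96  99  93  77 130 255 255 138  57 128 114  95 211 230
 224 224 222 223 220 220 211 142 237 244 223 241 201 211 230 171 241]
[105 104  75  91  98  93  89  81 141 255 255 213  73 127 120  84 202 231
 226 222 222 221 219 217 221 160  66  63  58  63  58  58  62  56  58]
to go -2.0710341811755018
angle -1.479179443616504 r 0.05006737373147953 F [-1.3003  0.4284 -7.0014] 65.75
[[0.1, -1.3, -0.0], [0.5, -2.5, -0.0], [1.2, -3.6, -0.0], [2.2, -4.4, -0.0], [3.3, -5.0, -0.0], [4.6, -5.3, 0.0], [5.9, -5.2, 0.0], [7.1, -4.9, 0.0]]
```

Contact has been made and the stack is packed at about 32 mm spacing. The last 2.07 rad gives roughly 6 mm of spring travel.

Request:
{"fn": "servo_tool", "kwargs": {
  "commands": [
    [0.1,-1.3,0,0,1],
    [0.5,-2.5,0,0,1],
    [1.2,-3.6,0,0,1],
    [2.2,-4.4,0,0,1],
    [3.3,-5.0,0,0,1],
    [4.6,-5.3,0,0,1],
    [5.9,-5.2,0,0,1],
    [7.1,-4.9,0,0,1],
    [7.1,-4.9,0,0,1],
    [7.1,-4.9,0,0,1]
  ]
}}

```text
clock: 67.0
eef_pos: [0.5069, -0.1649, 0.1013]
tcp_rot: [0.697, 0.717, 0.006, -0.002]
ft_force: [1.7, 1.0, -11.5]
finger_gap: 0.191
```

Run:
```python
from h import *
o=env.get_obs();arc(0,1)
v=o['eef_pos'][:2]-[.553,-.1855];a=np.arctan2(v[1],v[0])-YF;c=(np.pi-a)%(2*np.pi)+6*np.pi+0
print("crank mod",(np.pi-a)%(2*np.pi),"free bay at crank+4 turns",175-16*((np.pi-a)%(2*np.pi)/(2*np.pi)+4))
t=env.capture("top");cv2.imwrite("pics/t22.png",t[:,:,::-1])
for s in spots(t,None,bed(0,-.05),cam="top",rad=.09,z=.062):print("top",s[0],s[1],s[2])
for r in(206,209,212):print(t[r,290:318].mean(1).astype(int))
```

```text
angle 2.721396300174772 r 0.050443819460782614 F [  1.7065   1.0474 -11.5009] 67.0
[[-0.0, 0.0, 0.0]]
crank mod 0.45019635341502084 free bay at crank+4 turns 109.85358439987286
top 136 [255.9485 209.5588] [0.5456 0.128 ]
top 61 [299.6721 209.1311] [0.5445 0.0004]
top 12 [274.8333 203.75  ] [0.5616 0.0726]
top 13 [264.4615 216.6923] [0.5243 0.1035]
top 15 [275.2 215.8] [0.5263 0.0721]
top 17 [286.4706 215.6471] [0.5262 0.0393]
[108  53  91  94  96  92  92  81 129 255 255 113  83 107 220 232 227 224
 223 224 223 221 213 130 226 211 182 217]
[105 106  94  96  95  96  92  78 127 255 255 133  89  79 203 231 225 221
 222 221 222 221 218 156 236 231 220 244]
[106 102  73  93  94  95  92  81 139 255 255 213  68  88 206 233 226 224
 221 219 218 219 221 177  72  62  58  70]
```

The stack is unmoved and the carriage has closed 2.2 px (about 6.2 mm) on the plate. I'll release and retreat.

Request:
{"fn": "servo_tool", "kwargs": {
  "commands": [
    [0,0,0,0,0.3],
    [0,0,0,0,0.3],
    [0,0,0,0,0.3],
    [0,0,-4,0,0.3],
    [0,0,-9,0,0.2],
    [0,0,-14,0,0.1],
    [-3,-2,-16,0,0.1],
    [-6,-4,-16,0,0.1],
    [-9,-6,-16,0,0.1],
    [-12,-8,-16,0,0.1],
    [-12,-8,-16,0,0.1],
    [-12,-8,-16,0,0.1]
  ]
}}

```text
clock: 68.55
eef_pos: [0.4294, -0.2891, 0.2599]
tcp_rot: [0.697, 0.717, 0.006, -0.001]
ft_force: [0.3, 0.4, 0.5]
finger_gap: 0.899
```

Run:
```python
from h import *
o=env.get_obs();print(o['clock'],o['eef_pos'],o['ft_force'])
t=env.capture("top");cv2.imwrite("pics/t23.png",t[:,:,::-1])
for s in spots(t,None,bed(0,-.05),cam="top",rad=.12,z=.062):print("top",s[0],s[1],s[2])
for r in(206,209,212):print(t[r,290:318].mean(1).astype(int))
w=env.capture("wrist");cv2.imwrite("pics/w23.png",w[:,:,::-1])
for n,uv0 in(("grip",(.507,-.165,.15)),):
    g=proj("top",uv0).astype(int);print(g);gy=cv2.cvtColor(t,cv2.COLOR_RGB2GRAY);print(gy[g[1]-6:g[1]+7,g[0]-6:g[0]+7])
# block + chips + wood position
h=cv2.cvtColor(t,cv2.COLOR_RGB2HSV)
for s in spots(t,None,np.array([.62,.08]),cam="top",rad=.05,z=.004):print("chips?",s[0],s[1],s[2])
```

```text
68.55 [ 0.4294 -0.2891  0.2599] [0.2697 0.4412 0.5274]
top 137 [255.9343 209.4453] [0.5459 0.1281]
top 61 [299.6721 209.1311] [0.5445 0.0004]
top 207 [308.1787 207.9565] [ 0.5475 -0.0244]
top 13 [264.4615 216.6923] [0.5243 0.1035]
top 15 [275.2 215.8] [0.5263 0.0721]
top 17 [286.4706 215.6471] [0.5262 0.0393]
[106  54  86  96  97  95  92  80 129 255 255 116  86  97 221 233 226 225
 223 223 223 224 217 133 226 211 182 220]
[106 111  95  92  96  98  93  78 128 255 255 132  86  81 206 232 225 222
 222 224 221 222 218 157 236 233 225 245]
[105 100  74  95  96  94  91  79 144 255 255 213  69  85 204 234 226 224
 223 219 220 218 223 172  71  61  60  77]
[361 219]
[[245 227 226 167 120 124 123 117 110  91 146 214 213]
 [255 244 226 100 118 125 122 117 107 108 218 223 221]
 [255 240 212 106 118 116 114 109  92 120 193 190 185]
 [146 165 116 115 109  74 107  98  88 135 147 142 134]
 [ 76  82  79  68  51 126 204 185 150  78  75  81  82]
 [ 98  66  44  21 113 251 255 255 255 115  97 107 106]
 [109  50  16  35 139 239 255 255 255 115  92  99  98]
 [ 57  20  11  24 107 232 255 255 231  93  50  57  60]
 [ 56  19  15  10  46 132 255 255 156  61  59  69  71]
 [ 93  39  19   9  13  32  86  79  72 113 118 120 121]
 [126  63  39  21  19  20  28  73 113 122 122 119 119]
 [119  66  61  59  50  58  79 120 120 121 117 118 120]
 [ 68  56  65  66  60  81 120 125 124 120 123 121 121]]
```

Run:
```python
from h import *
t=cv2.imread("pics/t23.png");gy=cv2.cvtColor(t,6)
print(gy[183:194,268:286]);print(onz("top",(271.5,188),.004),onz("top",(280,187),.004),bed(.06,-.04),proj("top",(*bed(.06,-.04),.01)))
b=t[238:268,280:340].mean(axis=(0,1));print(b)
env.hand_in()
```

```text
[[143 147 148 144 144 144 140 140 140 142 143 142 116 140 134 145 146 147]
 [144 143 143 139 138 139 136 133 131 130 134 131 128 132 105 116 118 132]
 [136 134 131 130 130 130 129 128 126 124 122 121 123 125 123 122  96 126]
 [136 139 156 131 128 133 137 131 131 135 128 128 161 166 136 133 130 132]
 [137 150 216 171 170 173 168 139 153 156 166 184 241 245 160 145 149 144]
 [143 141 142 254 254 251 246 163 203 214 247 254 167 117 151 155 155 151]
 [145 145 141 157 160 109 106 132 136 141 118 124 146 150 158 156 153 150]
 [144 145 143 140  94  74  85 134  89  87 128 136 148 149 140 140 142 144]
 [141 140 143 142 145 148 136 142 134 127 118 124 125 125 101 103 114 118]
 [135 130 131 141 165 171 143 147 143 146 142 149 147 140 135 138 136 135]
 [138 134 135 139 138 137 135 134 138 133 136 136 135 138 137 137 136 135]]
[0.6155 0.0831 0.004 ] [0.6181 0.0571 0.004 ] [0.6027 0.0813] [272.0937 191.9301]
[128.6989 161.6183 186.9972]
the job is handed in; nothing more can be done
```

The battery stack is made up and clamped, and the job was handed in at about 69 s of the 210 s allowed; no verdict is reported.

**What I did, in order:**
- **Plate back:** I cranked it back to a bay of about 163 mm.
- **Chips:** I swept both chips off the far edge with the hardwood block and laid the block back on the bench.
- **Stack:** I stood the three cells present against the stop and put the brown board last, next to the plate.
- **Clamping:** I cranked the plate up until the stack was tight, then released the handle and backed the arm away.

**Last checks:**
- **Spring travel:** The carriage closed 2.2 pixels, about 6.2 mm, on the plate. The handle angle gives about 6.1 mm, assuming a 116 mm stack.
- **After release:** Plate, carriage and stack looked the same as before I let go.
- **Line-up:** The cells sit about 32 mm apart in mid-bed.
- **Chips:** Both lie on the bench, about 13 mm beyond the bed edge.
- **Left alone:** I never reached for the red look-alike, pliers, tape or spanner.

**What went wrong or disagreed:**
- My first try at gripping the block closed over its top, because the fingertips sit about 2–3 cm higher than the stated tool point. I gripped lower after that.
- The third cell was knocked about 2.5 cm aside during the run. I measured it again before picking it up.
- My last picture could not be viewed because the limit of 16 was reached, so the final checks are from pixel values only.

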